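Sort the washed cutlery into its boxes

ROBOT

A 6-joint arm with a two-finger parallel gripper is mounted at the origin on the work surface. World frame = base frame: x ahead of the robot, y to its left, z up, the work surface at z = 0. Lengths are in m, angles in rad, forces in N, time in s.
With the tool pointing down it reaches from about 0.35 to 0.975 m from the base axis. Payload 4.9 kg.
Tool frame: the origin (TCP) lies at the very end of the fingers, on their centre line; the grasp point (between the pads) lies 19 mm behind it; z points along the fingers, y is the line along which they close (so a half turn about z gives the same grasp; the last joint's range is limited). The gripper opens to 85 mm and grips with 20 to 120 N. Pads are 22 mm wide; open, the fingers measure 114 mm over their backs; the gripper's body (76 mm by 85 mm) begins 54 mm behind the grasp point. The pads swing forward as they close: fully open they stand 13 mm farther back than shut.
Start: joints at [0.992, 0.053, 1.613, -0, 1.476, -0.119], TCP at [0.277, 0.56, 0.231] pointing down, gripper open.
Joint ranges: [-3.01, 3.01], [-1.01, 2.22], [0.06, 2.58], [-1.02, 4.17], [0.09, 2.62], [-3.14, 3.14]. Speed limits (rad/s): [2.57, 2.57, 3.14, 3.14, 3.14, 3.14].

INTERFACE

Orientations are given as a unit quaternion [w, x, y, z].
In Python, from plant import state, optics, ticket, nets gives the robot as it stands. The module is installed in compiled form; this text tells all that it offers.
- The arm moves only by the shell command python3 -m inch 'ROWS' [OPENING]. ROWS is JSON, a list of rows, each an object of numbers: "dx", "dy", "dz": the shift along the tool's x, y, z as a fraction of full scale; "rx", "ry", "rz": the turn, a rotation vector about the tool's x, y, z as a fraction of full scale. In form: [{"dx": .., "dy": .., "dz": .., "rx": .., "ry": .., "rz": ..}, ...]. A call has 1 to 5 rows; each row is the pose to reach, as a shift and turn from the pose commanded when the call began, along the tool's axes at that moment; what a row does not reach only later rows make up. Full scale, the value 1, is 0.8 m for a shift and 1.5 rad for a turn. A row lasts 1/10 s, in which the tool goes at most 50 mm and 8.59 degrees, less where a joint would pass 70% of its speed; a pose out of reach is approached as far as the arm can. A call with a number of a shift or a turn outside -1 to 1 is refused whole. A call with a gripper value outside its range is refused whole. OPENING is the opening, from -1 (shut) to 1 (fully open), set as the call begins (- or left out, the last holds). The fingers move at their own pace and stop on an object; the grip force is fixed at half the most. Time passes only in rows, so rows that repeat a pose let the fingers close. It gives the time, the measured TCP pose, the force, the opening and the grip force at its end, in the units of the state.
- state(): the state, without advancing time (a new reading comes with each control period).
- optics.grab_frame(name): name is "scene" or "top" or "wrist"; returns the picture (480x640x3 uint8, red, green, blue); there is no depth.
- optics.camera_info(name): a dict with "fx", "fy", "cx", "cy" (pixels), "R" (3x3) and "t" (3): a world point X has camera coordinates R X + t. Camera axes: x right, y down, z forward; pixel columns grow to the right and rows downward; lengths in m; the calibration is good to about 2 mm. A picture is of the moment at which its call begins: read the wrist's pose just before it. camera_info takes no time and is no camera call; for the wrist camera it gives the pose at the moment of the call.
- ticket.job_done(): hands the job in; it is judged then, once.
Trained networks look in the newest picture that a camera, given by its name, has taken for a name from the list of things; names that differ only in an ending like _2 or _b are one class to them, and where a whole thing is asked for, a point or a joint stands for the part that bears it (a point fixed in the world has none). Each returns a list of dicts, best first, with "confidence" (0 to 1); they miss things now and then, are a little off and sometimes report something else, mostly with a low value. They report only what shows in the picture. A call takes as long as a camera call. They do not tell look-alikes from the thing itself.
- nets.boxes_of(camera, name): "bbox" ([centre column, centre row, width, height] in pixels, round what is visible of it).
- nets.outline_of(camera, name): "pixels" (480x640 bool, what is visible of it) and "bbox" ([centre column, centre row, width, height] in pixels, round what is visible of it).
The state is a dict: "time": time; "joint_pos": joint angles; "joint_vel": joint speeds; "joint_efforts": joint torques, N m; "tool_pos": TCP position; "tool_rot": TCP orientation; "contact_force": force on the tool from outside, world axes, zero at the start; "ft_torque": the same for the moment, N m; "gripper_width": opening from 0.0 (shut) to 1.0 (fully open); "grasp_force": force on a finger pad.
Only numpy, scipy, OpenCV 4.12 (cv2) and the standard library are available. Lean on these libraries where they do the work, as an engineer would, in place of code of your own. Each camera call takes 0.05 s, during which the arm holds its last target. There are 200 camera calls.

TASK

Sort the washed cutlery from the brown tray into the cutlery boxes: lay the knife, the fork, the tablespoon and the teaspoon each in the box that already holds its own kind, flat on the bottom or on the pieces there, lengthwise and with the handle towards the robot's end of the box like the others. Lay each one down rather than dropping it from a height, and leave the mug and the water glass standing where they are.

Things in the scene. Friction and masses are not known exactly. Their poses are not given: they have to be found in the camera images.
- knife: stainless table knife lying flat, 215 mm long, 80 g. Origin: under its balance point, level with the surface it lies on; x from handle to head. Handle end 80 mm behind the origin, blade tip 135 mm ahead. At the origin the handle is 17 mm wide (y) and 8 mm thick; blade 21 mm wide, 3 mm thick. Starts face up on a brown tray, floor 5 mm above the worktop, either way round.
- fork: stainless table fork, four tines, 200 mm long, 50 g. Origin: under its balance point, level with the surface it lies on; x from handle to head. Handle end 107 mm behind the origin, tine tips 93 mm ahead; head 26 mm wide. Arched: at the origin the stem is 10 mm wide (y), 10 to 14 mm above the origin. Starts face up on a brown tray, floor 5 mm above the worktop, either way round.
- tablespoon: large stainless spoon, 200 mm long, bowl 42 mm wide, 55 g. Origin: under its balance point, level with the surface it lies on; x from handle to head. Handle end 99 mm behind the origin, bowl tip 101 mm ahead. Arched: at the origin the stem is 11 mm wide (y), 10 to 14 mm above the origin. Starts face up on a brown tray, floor 5 mm above the worktop, either way round.
- teaspoon: small stainless spoon, 138 mm long, bowl 30 mm wide, 28 g. Origin: under its balance point, level with the surface it lies on; x from handle to head. Handle end 65 mm behind the origin, bowl tip 73 mm ahead. Arched: at the origin the stem is 9.5 mm wide (y), 7 to 11 mm above the origin. Starts face up on a brown tray, floor 5 mm above the worktop, either way round.
- box_knife: knives box: fixed dark grey open box, 280 (x) by 106 (y) mm outside, walls 50 mm high, walls and floor 3.5 mm thick. Origin: on the worktop, middle of its front end (nearest the robot); x to its far end. Two knives fixed in it lie along x, 25 mm either side of the midline, handles to the front, tops at most 20 mm above the worktop; a piece laid on the midline settles on or between them.
- box_fork: forks box: fixed dark grey open box, 280 (x) by 106 (y) mm outside, walls 50 mm high, walls and floor 3.5 mm thick. Origin: on the worktop, middle of its front end (nearest the robot); x to its far end. Two forks fixed in it lie along x, 25 mm either side of the midline, handles to the front, tops at most 20 mm above the worktop; a piece laid on the midline settles on or between them.
- box_tablespoon: tablespoons box: fixed dark grey open box, 280 (x) by 106 (y) mm outside, walls 50 mm high, walls and floor 3.5 mm thick. Origin: on the worktop, middle of its front end (nearest the robot); x to its far end. Two tablespoons fixed in it lie along x, 25 mm either side of the midline, handles to the front, tops at most 20 mm above the worktop; a piece laid on the midline settles on or between them.
- box_teaspoon: teaspoons box: fixed dark grey open box, 280 (x) by 106 (y) mm outside, walls 50 mm high, walls and floor 3.5 mm thick. Origin: on the worktop, middle of its front end (nearest the robot); x to its far end. Two teaspoons fixed in it lie along x, 25 mm either side of the midline, handles to the front, tops at most 20 mm above the worktop; a piece laid on the midline settles on or between them.
- mug: white coffee mug standing on the worktop beyond the work, 78 mm across, 92 mm high, handle to +y; origin at the centre of its underside. A bystander.
- water_glass: clear water glass standing on the worktop beyond the work, 68 mm across, 105 mm high; origin at the centre of its underside. A bystander.
Things that resemble listed ones, but are neither listed nor needed, are in the scene too. What is shaped like the tablespoon but blue or orange is not meant.

How it is judged:
By the outcome, as a careful person would: the job done as asked, in the order asked, and still so for the second after the job is handed in, with the robot touching nothing.
It also fails if it takes over 125 s, if anything falls off the work surface, if the arm or the gripper's body presses on something with over 40 N, if the wrist force passes 120 N, or if a joint passes its speed limit or range.

## Working session

There is one attempt and no reset: what is moved stays moved. The work goes in short steps, Python scripts to look and compute and a shell command to move; the robot and the scene stay as the last step left them, time stands still between calls to the robot, and variables do not carry over. Pictures are saved under pics/ and viewed, at most 14 in all, crops included, and the job is handed in when it is done.

```bash
mkdir -p pics; cat > h.py <<'E'
import numpy as np, cv2
from plant import state, optics, ticket, nets
def grab(c,f=None):
    im=optics.grab_frame(c)
    if f: cv2.imwrite('pics/'+f,im[:,:,::-1])
    return im
def ray(c,u,v,z,ci=None):
    k=ci or optics.camera_info(c); R=np.array(k['R']);t=np.array(k['t'])
    d=R.T@np.array([(u-k['cx'])/k['fx'],(v-k['cy'])/k['fy'],1]);o=-R.T@t
    return o+d*(z-o[2])/d[2]
def proj(c,X):
    k=optics.camera_info(c);p=np.array(k['R'])@np.array(X)+np.array(k['t'])
    return k['fx']*p[0]/p[2]+k['cx'],k['fy']*p[1]/p[2]+k['cy']
E
python3 - <<'E'
from h import *
print(state())
for c in ['top','scene','wrist']:
    grab(c,c+'0.png')
    k=optics.camera_info(c);print(c,k['fx'],(-np.array(k['R']).T@k['t']).round(3),np.array(k['R']).round(2).tolist())
for n in ['knife','fork','tablespoon','teaspoon','box_knife','box_fork','box_tablespoon','box_teaspoon']:
    for d in nets.boxes_of('top',n)[:6]:
        b=d['bbox'];print(n,round(d['confidence'],2),np.round(b),ray('top',b[0],b[1],0.01).round(3))
E
```

```text
{'time': 0.0, 'joint_pos': array([ 9.91980144e-01,  5.33628942e-02,  1.61429199e+00, -6.94466756e-06,
        1.47599989e+00, -1.19004016e-01]), 'joint_vel': array([ 0.00097573, -0.00017361, -0.0010119 ,  0.0003778 , -0.00145683,
       -0.00043685]), 'joint_efforts': array([-7.76492088e-04, -3.93690205e+01, -3.70172954e+01, -2.58996879e-04,
        6.95940820e-03, -2.02031850e-05]), 'tool_pos': array([0.27702307, 0.55955837, 0.23006048]), 'tool_rot': array([-3.49243344e-04,  2.27885634e-01,  9.73687360e-01, -9.70113577e-04]), 'contact_force': array([-0.15011815, -0.16000137, -0.58521741]), 'ft_torque': array([-0.02321938, -0.02265956,  0.04650421]), 'grasp_force': 0.0, 'gripper_width': 0.9967255964519742}
top 484.5665145551495 [0.365 0.014 1.095] [[-0.02, -1.0, -0.01], [-0.99, 0.02, -0.12], [0.12, 0.0, -0.99]]
scene 589.225711330184 [ 1.337 -0.861  0.899] [[0.73, 0.68, -0.02], [0.38, -0.43, -0.82], [-0.57, 0.59, -0.57]]
wrist 408.56523878325174 [0.217 0.59  0.372] [[0.45, 0.9, -0.0], [0.86, -0.43, 0.27], [0.24, -0.12, -0.96]]
knife 0.94 [415. 211.  19.  86.] [ 0.558 -0.209  0.01 ]
fork 0.83 [508. 205.  24.  84.] [ 0.569 -0.421  0.01 ]
tablespoon 0.79 [208. 365.  94.  25.] [0.227 0.259 0.01 ]
tablespoon 0.78 [374. 210.  18.  87.] [ 0.563 -0.116  0.01 ]
tablespoon 0.76 [179. 121.  88.  21.] [0.781 0.331 0.01 ]
tablespoon 0.57 [483. 362.  78.  64.] [ 0.221 -0.341  0.01 ]
teaspoon 0.84 [465. 213.  17.  59.] [ 0.552 -0.321  0.01 ]
box_knife 0.86 [240. 240.  57. 136.] [0.5   0.189 0.01 ]
box_fork 0.92 [185. 240.  57. 129.] [0.504 0.314 0.01 ]
box_tablespoon 0.61 [128. 244.  60. 129.] [0.497 0.443 0.01 ]
box_teaspoon 0.92 [292. 233.  54. 132.] [0.513 0.071 0.01 ]
```

View pics/top0.png

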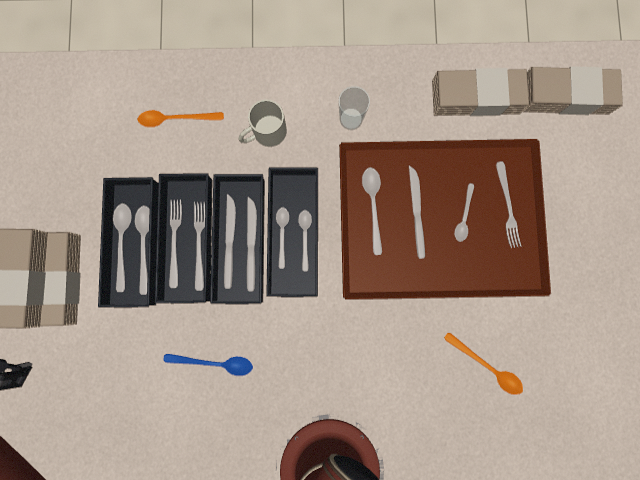

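View pics/scene0.png

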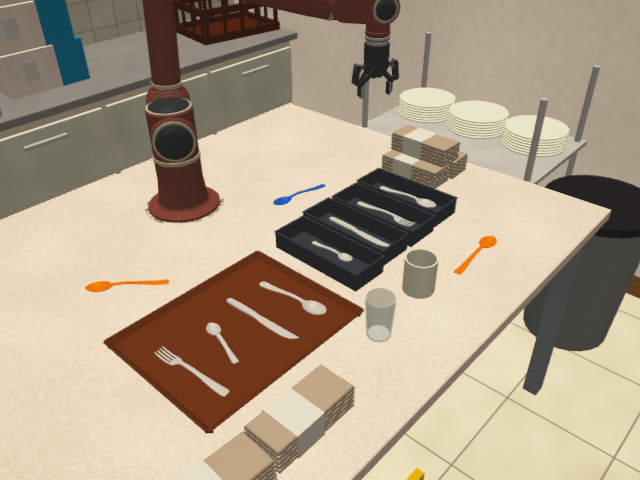

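The top view shows the tray with four silver pieces: tablespoon (374,210) and knife (415,211) with their handles towards the robot, and teaspoon (465,213) and fork (508,205) with their heads towards it. From left to right the boxes hold tablespoons (128,244), forks (185,240), knives (240,240) and teaspoons (292,233).

Tablespoon look-alikes are the orange spoons at (179,118) and (484,363), the blue one at (208,365) and the fixed silver ones in the box. The one I want is the silver spoon on the tray at (374,210).

```bash
python3 - <<'E'
from h import *
im=grab('top')
cv2.imwrite('pics/crop1.png',cv2.resize(im[130:320,90:560,::-1],None,fx=1.7,fy=1.7,interpolation=cv2.INTER_CUBIC))
H={'knife':(.010,.080,.135),'fork':(.015,.107,.093),'tablespoon':(.015,.099,.101),'teaspoon':(.012,.065,.073)}
flip={'fork','teaspoon'}
for n,(z,a,b) in H.items():
    for d in nets.outline_of('top',n):
        u,v=d['bbox'][:2]
        if not(345<u<545 and 145<v<295): continue
        vs,us=np.nonzero(d['pixels'])
        P=np.array([ray('top',x,y,z)[:2] for x,y in zip(us,vs)])
        c=P.mean(0); w,V=np.linalg.eigh(np.cov((P-c).T)); ax=V[:,1]
        ax=ax*np.sign(ax[0])*(-1 if n in flip else 1)
        s=(P-c)@ax; lo,hi=s.min(),s.max(); L=hi-lo
        o=c+ax*((lo+hi)/2-(b-a)/2)
        # line through stem near origin
        m=abs(s-(o-c)@ax)<.02; o2=P[m].mean(0)
        print(n,round(d['confidence'],2),'L',L.round(3),'o',o.round(4),'stem',o2.round(4),'yaw',np.degrees(np.arctan2(ax[1],ax[0])).round(1))
for n in ['box_knife','box_fork','box_tablespoon','box_teaspoon']:
    d=nets.outline_of('top',n)[0]; M=d['pixels'].astype(np.uint8)
    ys,xs=np.nonzero(M)
    out=[]
    for r in np.linspace(np.percentile(ys,12),np.percentile(ys,88),5).astype(int):
        q=xs[ys==r]; out.append([*ray('top',q.min()-.5,r,.05)[:2].round(4),ray('top',q.max()+.5,r,.0)[1].round(4),ray('top',q.max()+.5,r,.05)[1].round(4)])
    cx=int(np.median(xs)); q=ys[xs==cx]
    print(n,round(d['confidence'],2),np.array(out).tolist(),'far',ray('top',cx,q.min(),.05)[0].round(4),'near',ray('top',cx,q.max(),.05)[0].round(4),ray('top',cx,q.max(),.0)[0].round(4))
E
```

```text
knife 0.64 L 0.206 o [ 0.5291 -0.2134] stem [ 0.528  -0.2128] yaw 2.8
fork 0.57 L 0.192 o [ 0.5659 -0.417 ] stem [ 0.5658 -0.4197] yaw -173.8
tablespoon 0.59 L 0.198 o [ 0.5599 -0.1137] stem [ 0.556  -0.1144] yaw 3.5
teaspoon 0.77 L 0.137 o [ 0.5583 -0.3219] stem [ 0.558  -0.3235] yaw 164.9
box_knife 0.56 [[0.6074, 0.2438, 0.137, 0.1314], [0.5537, 0.2434, 0.1373, 0.1317], [0.4986, 0.243, 0.1376, 0.132], [0.4463, 0.2469, 0.1379, 0.1323], [0.3925, 0.2465, 0.1427, 0.1368]] far 0.6402 near 0.3574 0.357
box_fork 0.72 [[0.6098, 0.3652, 0.2571, 0.246], [0.5561, 0.364, 0.2567, 0.2456], [0.5009, 0.365, 0.2585, 0.2473], [0.4486, 0.366, 0.2581, 0.2469], [0.3948, 0.367, 0.2576, 0.2465]] far 0.6448 near 0.3616 0.3615
box_tablespoon 0.67 [[0.6055, 0.4865, 0.3818, 0.365], [0.5519, 0.4889, 0.3829, 0.3661], [0.4967, 0.487, 0.3817, 0.3649], [0.4423, 0.4872, 0.3827, 0.3659], [0.3885, 0.4895, 0.3837, 0.3668]] far 0.6405 near 0.3554 0.3549
box_teaspoon 0.58 [[0.6207, 0.1203, 0.0121, 0.0122], [0.5669, 0.1228, 0.0132, 0.0132], [0.5117, 0.1254, 0.0143, 0.0143], [0.4592, 0.1257, 0.0176, 0.0174], [0.4052, 0.126, 0.0164, 0.0163]] far 0.6536 near 0.3722 0.3725
```

View pics/crop1.png

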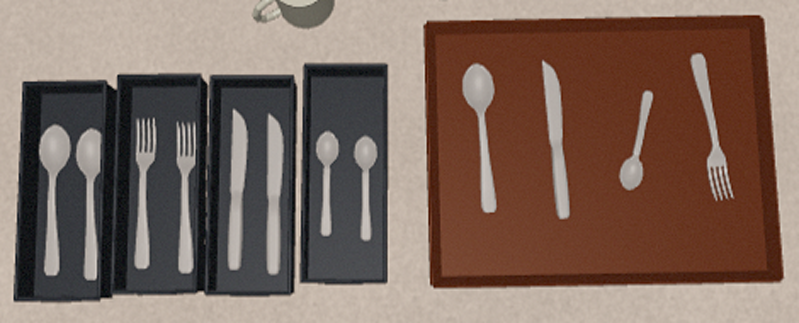

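The crop confirms the picks: fork (710,130), teaspoon (637,140), knife (556,140) and tablespoon (481,130), all silver on the tray. The fork and teaspoon need a half turn. Next, a small planner so I can type the rows.

```bash
cat > plan.py <<'E'
import sys,json
from h import *
def cur():
    s=state();w,x,y,z=s['tool_rot'];return [*s['tool_pos'],np.degrees(np.arctan2(2*(x*y+w*z),1-2*(y*y+z*z)))]
def plan(wps,start=None):
    """wps: x,y,z,phi(deg, continuous or nearest-turn given by user). Prints fractions per call + rows needed."""
    p=np.array(start or cur(),float)
    print('from',p.round(4).tolist())
    for w in wps:
        w=np.array(w,float)
        while True:
            d=w-p; f=min(1,.25/(np.linalg.norm(d[:3])+1e-9),42/(abs(d[3])+1e-9))
            g=d*f; a=np.radians(p[3]);c,s=np.cos(a),np.sin(a)
            t=np.array([g[0]*c+g[1]*s,g[0]*s-g[1]*c,-g[2]])/.8; t=t.round(3); r=round(-np.radians(g[3])/1.5,3)
            n=max(np.linalg.norm(t*.8)/.05,abs(r)*1.5/np.radians(8.59))
            print('dx %.3f dy %.3f dz %.3f rz %.3f rows %.1f'%(*t,r,n),'end' if f==1 else '')
            t=t*.8; p=p+np.array([t[0]*c+t[1]*s,t[0]*s-t[1]*c,-t[2],-np.degrees(r*1.5)])
            if f==1: break
E
python3 - <<'E'
from plan import *
plan([[.529,-.213,.16,182.8]],None)
E
```

```text
from [0.2773, 0.5601, 0.2313, 153.6565]
dx -0.218 dy -0.223 dz 0.027 rz -0.104 rows 5.0 
dx -0.181 dy -0.254 dz 0.027 rz -0.104 rows 5.0 
dx -0.139 dy -0.279 dz 0.028 rz -0.104 rows 5.0 
dx -0.024 dy -0.077 dz 0.007 rz -0.027 rows 1.3 end
```

```bash
python3 -m inch '[{"dx":-0.218,"dy":-0.223,"dz":0.027,"rz":-0.104},{"dx":-0.218,"dy":-0.223,"dz":0.027,"rz":-0.104},{"dx":-0.218,"dy":-0.223,"dz":0.027,"rz":-0.104},{"dx":-0.218,"dy":-0.223,"dz":0.027,"rz":-0.104},{"dx":-0.218,"dy":-0.223,"dz":0.027,"rz":-0.104}]' 0
python3 -m inch '[{"dx":-0.181,"dy":-0.254,"dz":0.027,"rz":-0.104},{"dx":-0.181,"dy":-0.254,"dz":0.027,"rz":-0.104},{"dx":-0.181,"dy":-0.254,"dz":0.027,"rz":-0.104},{"dx":-0.181,"dy":-0.254,"dz":0.027,"rz":-0.104},{"dx":-0.181,"dy":-0.254,"dz":0.027,"rz":-0.104}]'
python3 -m inch '[{"dx":-0.139,"dy":-0.279,"dz":0.028,"rz":-0.104},{"dx":-0.139,"dy":-0.279,"dz":0.028,"rz":-0.104},{"dx":-0.139,"dy":-0.279,"dz":0.028,"rz":-0.104},{"dx":-0.139,"dy":-0.279,"dz":0.028,"rz":-0.104},{"dx":-0.139,"dy":-0.279,"dz":0.028,"rz":-0.104}]'
python3 - <<'E'
from plan import *
plan([[.529,-.213,.16,182.8]],None)
E
```

```text
from [0.2773, 0.5601, 0.2313, 153.6565]
dx -0.218 dy -0.223 dz 0.027 rz -0.104 rows 5.0 
dx -0.181 dy -0.254 dz 0.027 rz -0.104 rows 5.0 
dx -0.139 dy -0.279 dz 0.028 rz -0.104 rows 5.0 
dx -0.024 dy -0.077 dz 0.007 rz -0.027 rows 1.3 endvalidation failed for argument at $[0]...
validation failed for argument at $[0]...
validation failed for argument at $[0]...
```

```bash
python3 -m inch '[{"dx":-0.218,"dy":-0.223,"dz":0.027,"rx":0,"ry":0,"rz":-0.104},{"dx":-0.218,"dy":-0.223,"dz":0.027,"rx":0,"ry":0,"rz":-0.104},{"dx":-0.218,"dy":-0.223,"dz":0.027,"rx":0,"ry":0,"rz":-0.104},{"dx":-0.218,"dy":-0.223,"dz":0.027,"rx":0,"ry":0,"rz":-0.104},{"dx":-0.218,"dy":-0.223,"dz":0.027,"rx":0,"ry":0,"rz":-0.104}]' 0
python3 -c "
from plan import *
plan([[.529,-.213,.16,182.8]],None)"
```

```text
time: 1.5
tool_pos: [0.3545, 0.3215, 0.2097]
tool_rot: [0.0, 0.151, 0.989, 0.0]
contact_force: [0.0, -0.2, -0.3]
gripper_width: 0.504
grasp_force: 0.0
from [0.3545, 0.3215, 0.2097, 162.6391]
dx -0.180 dy -0.254 dz 0.028 rz -0.104 rows 5.0 
dx -0.139 dy -0.278 dz 0.027 rz -0.104 rows 5.0 
dx -0.025 dy -0.077 dz 0.007 rz -0.027 rows 1.3 end
```

```bash
python3 -m inch '[{"dx":-0.18,"dy":-0.254,"dz":0.028,"rx":0,"ry":0,"rz":-0.104},{"dx":-0.18,"dy":-0.254,"dz":0.028,"rx":0,"ry":0,"rz":-0.104},{"dx":-0.18,"dy":-0.254,"dz":0.028,"rx":0,"ry":0,"rz":-0.104},{"dx":-0.18,"dy":-0.254,"dz":0.028,"rx":0,"ry":0,"rz":-0.104},{"dx":-0.18,"dy":-0.254,"dz":0.028,"rx":0,"ry":0,"rz":-0.104}]' >/dev/null
python3 -m inch '[{"dx":-0.139,"dy":-0.278,"dz":0.027,"rx":0,"ry":0,"rz":-0.104},{"dx":-0.139,"dy":-0.278,"dz":0.027,"rx":0,"ry":0,"rz":-0.104},{"dx":-0.139,"dy":-0.278,"dz":0.027,"rx":0,"ry":0,"rz":-0.104},{"dx":-0.139,"dy":-0.278,"dz":0.027,"rx":0,"ry":0,"rz":-0.104},{"dx":-0.139,"dy":-0.278,"dz":0.027,"rx":0,"ry":0,"rz":-0.104}]' >/dev/null
python3 -m inch '[{"dx":-0.025,"dy":-0.077,"dz":0.007,"rx":0,"ry":0,"rz":-0.027},{"dx":-0.025,"dy":-0.077,"dz":0.007,"rx":0,"ry":0,"rz":-0.027},{"dx":-0.025,"dy":-0.077,"dz":0.007,"rx":0,"ry":0,"rz":-0.027}]'
cat > wl.py <<'E'
import sys
from plan import *
H={'knife':(.011,.080,.135),'fork':(.015,.107,.093),'tablespoon':(.015,.099,.101),'teaspoon':(.012,.065,.073)}
def look(f,names):
    ci=optics.camera_info('wrist'); im=grab('wrist',f); print('cur',np.round(cur(),4))
    for n in names:
        z,a,b=H[n]
        for d in nets.outline_of('wrist',n):
            vs,us=np.nonzero(d['pixels']); 
            if len(us)<50: continue
            P=np.array([ray('wrist',x,y,z,ci)[:2] for x,y in zip(us,vs)]); c=P.mean(0)
            w,V=np.linalg.eigh(np.cov((P-c).T)); ax=V[:,1]; ax=ax*(np.sign(ax[0])); s=(P-c)@ax; lo,hi=s.min(),s.max()
            flip=n in('fork','teaspoon'); 
            o=c+ax*((lo+hi)/2+(1 if flip else -1)*(b-a)/2); s0=(o-c)@ax
            sl=lambda q:P[abs(s-q)<.006].mean(0)
            h0=sl(s0+.025);h1=sl(s0-.025); st=h0-h1
            print(n,round(d['confidence'],2),'bbox',np.round(d['bbox']),'L',(hi-lo).round(3),'o',o.round(4),'stem',sl(s0).round(4),'pca',np.degrees(np.arctan2(ax[1],ax[0])).round(1),'stemyaw',np.degrees(np.arctan2(st[1],st[0])).round(1))
E
python3 -c "
from wl import *
look('w1.png',['knife','tablespoon','teaspoon'])"
```

```text
time: 2.8
tool_pos: [0.5245, -0.2001, 0.161]
tool_rot: [-0.0, -0.023, 1.0, 0.0]
contact_force: [0.7, 0.7, 0.8]
gripper_width: 0.501
grasp_force: 0.0
cur [ 5.243000e-01 -1.985000e-01  1.611000e-01 -1.773015e+02]
knife 0.77 bbox [304. 252.  28. 264.] L 0.211 o [ 0.5324 -0.2117] stem [ 0.5323 -0.2112] pca 2.6 stemyaw 3.6
tablespoon 0.62 bbox [445. 248.  27. 214.] L 0.166 o [ 0.5453 -0.1125] stem [ 0.5453 -0.1134] pca 6.9 stemyaw 5.5
teaspoon 0.84 bbox [167. 249.  60. 166.] L 0.134 o [ 0.5587 -0.3198] stem [ 0.5584 -0.3205] pca -14.9 stemyaw -14.5
teaspoon 0.55 bbox [305. 249.  27. 264.] L 0.21 o [ 0.5635 -0.2104] stem [ 0.5636 -0.21  ] pca 2.6 stemyaw 1.9
```

View pics/w1.png

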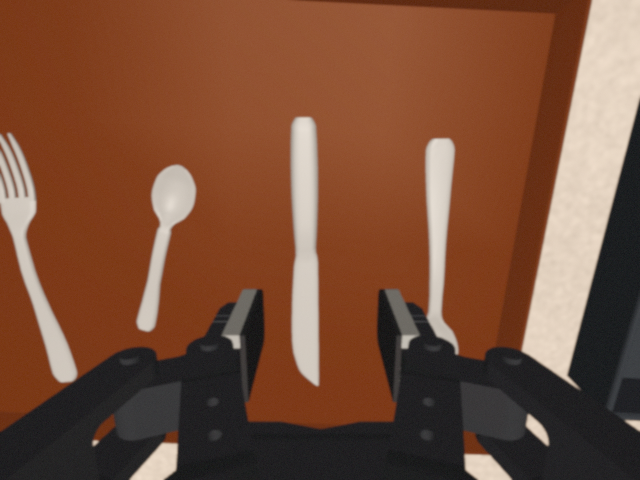

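The picture shows the knife with handle end (303,117) and tip (318,385), teaspoon bowl (173,195) and tablespoon handle (440,145). The fork is at the left edge. I'll correct and descend on the knife.

```bash
python3 -c "
from plan import *
p=cur();p[3]%=360
plan([[.532,-.2115,.045,182.7],[.532,-.2115,.0075,182.7],[.532,-.2115,.13,182.7],[.473,.1915,.13,179]],p)"
```

```text
from [0.5243, -0.1969, 0.1615, 182.8795]
dx -0.009 dy -0.019 dz 0.146 rz 0.002 rows 2.4 end
dx 0.000 dy 0.000 dz 0.046 rz 0.000 rows 0.7 end
dx 0.000 dy 0.000 dz -0.153 rz 0.000 rows 2.4 end
dx 0.031 dy 0.311 dz 0.000 rz 0.026 rows 5.0 
dx 0.027 dy 0.195 dz 0.000 rz 0.017 rows 3.1 end
```

```bash
python3 -m inch '[{"dx":-0.009,"dy":-0.019,"dz":0.146,"rx":0,"ry":0,"rz":0},{"dx":-0.009,"dy":-0.019,"dz":0.146,"rx":0,"ry":0,"rz":0},{"dx":-0.009,"dy":-0.019,"dz":0.146,"rx":0,"ry":0,"rz":0},{"dx":-0.009,"dy":-0.019,"dz":0.146,"rx":0,"ry":0,"rz":0},{"dx":-0.009,"dy":-0.019,"dz":0.146,"rx":0,"ry":0,"rz":0}]'
python3 -c "
from plan import *
p=cur();print(p,cur())"
```

```text
time: 3.5
tool_pos: [0.5328, -0.2124, 0.0455]
tool_rot: [0.0, -0.025, 1.0, -0.0]
contact_force: [0.6, -0.4, 0.1]
gripper_width: 0.501
grasp_force: 0.0
[np.float64(0.5328088778773339), np.float64(-0.2123579568409705), np.float64(0.04547366042872093), np.float64(-177.1287572617985)] [np.float64(0.5328088778773339), np.float64(-0.2123579568409705), np.float64(0.04547366042872093), np.float64(-177.1287572617985)]
```

```bash
python3 -m inch '[{"dx":0,"dy":0.001,"dz":0.047,"rx":0,"ry":0,"rz":0},{"dx":0,"dy":0.001,"dz":0.047,"rx":0,"ry":0,"rz":0},{"dx":0,"dy":0.001,"dz":0.047,"rx":0,"ry":0,"rz":0}]'
python3 -m inch '[{"dx":0,"dy":0,"dz":0,"rx":0,"ry":0,"rz":0},{"dx":0,"dy":0,"dz":0,"rx":0,"ry":0,"rz":0},{"dx":0,"dy":0,"dz":0,"rx":0,"ry":0,"rz":0},{"dx":0,"dy":0,"dz":0,"rx":0,"ry":0,"rz":0},{"dx":0,"dy":0,"dz":0,"rx":0,"ry":0,"rz":0}]' -1
python3 -m inch '[{"dx":0,"dy":0,"dz":-0.153,"rx":0,"ry":0,"rz":0},{"dx":0,"dy":0,"dz":-0.153,"rx":0,"ry":0,"rz":0},{"dx":0,"dy":0,"dz":-0.153,"rx":0,"ry":0,"rz":0},{"dx":0,"dy":0,"dz":-0.153,"rx":0,"ry":0,"rz":0}]'
python3 -c "
from wl import *
look('w2.png',['knife'])"
```

```text
time: 3.8
tool_pos: [0.533, -0.2123, 0.0085]
tool_rot: [0.001, -0.025, 1.0, -0.0]
contact_force: [0.5, -0.7, 0.4]
gripper_width: 0.499
grasp_force: 0.0
time: 4.3
tool_pos: [0.534, -0.2133, 0.0097]
tool_rot: [0.002, -0.024, 1.0, -0.001]
contact_force: [-1.4, 1.3, 6.7]
gripper_width: 0.167
grasp_force: 58.6
time: 4.7
tool_pos: [0.5355, -0.2143, 0.1357]
tool_rot: [0.005, -0.024, 1.0, -0.003]
contact_force: [0.5, -0.5, -1.5]
gripper_width: 0.164
grasp_force: 58.9
cur [ 5.33800e-01 -2.13300e-01  1.32300e-01 -1.77213e+02]
knife 0.84 bbox [322. 254.  52. 345.] L 0.254 o [ 0.5448 -0.2151] stem [ 0.545 -0.215] pca 2.7 stemyaw 2.9
```

View pics/w2.png

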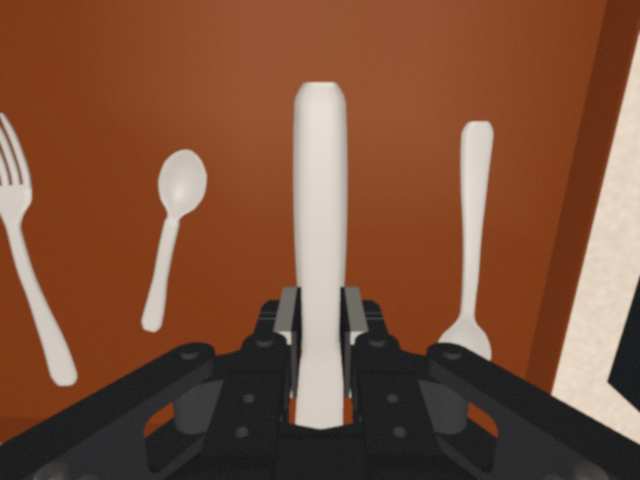

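The knife is gripped centrally, with the handle end at (320,85). Carrying it to the knives box.

```bash
python3 -m inch '[{"dx":0.031,"dy":0.311,"dz":0,"rx":0,"ry":0,"rz":0.026},{"dx":0.031,"dy":0.311,"dz":0,"rx":0,"ry":0,"rz":0.026},{"dx":0.031,"dy":0.311,"dz":0,"rx":0,"ry":0,"rz":0.026},{"dx":0.031,"dy":0.311,"dz":0,"rx":0,"ry":0,"rz":0.026},{"dx":0.031,"dy":0.311,"dz":0,"rx":0,"ry":0,"rz":0.026}]' >/dev/null
python3 -m inch '[{"dx":0.038,"dy":0.195,"dz":0,"rx":0,"ry":0,"rz":0.017},{"dx":0.038,"dy":0.195,"dz":0,"rx":0,"ry":0,"rz":0.017},{"dx":0.038,"dy":0.195,"dz":0,"rx":0,"ry":0,"rz":0.017},{"dx":0.038,"dy":0.195,"dz":0,"rx":0,"ry":0,"rz":0.017},{"dx":0.038,"dy":0.195,"dz":0,"rx":0,"ry":0,"rz":0.017}]'
python3 -c "
from wl import *
print(cur());ci=optics.camera_info('wrist');grab('wrist','w3.png')
for u,v in [(200,200),(320,200),(440,200),(200,100),(440,100)]: print(u,v,ray('wrist',u,v,.012,ci).round(4))
import json;print(json.dumps({k:np.array(v).tolist() for k,v in ci.items()}))"
```

```text
time: 5.8
tool_pos: [0.4617, 0.1913, 0.1269]
tool_rot: [-0.002, 0.006, 1.0, -0.001]
contact_force: [0.3, -0.0, -0.7]
gripper_width: 0.165
grasp_force: 59.0
[np.float64(0.4616620835518968), np.float64(0.19126616066503302), np.float64(0.12691331970747927), np.float64(179.28709833619882)]
200 200 [0.4399 0.1145 0.012 ]
320 200 [0.441  0.1908 0.012 ]
440 200 [0.442 0.267 0.012]
200 100 [0.3796 0.1201 0.012 ]
440 100 [0.3817 0.2632 0.012 ]
{"fx": 408.56523878325174, "fy": 408.56523878325174, "cx": 320.2845061340539, "cy": 237.5575647527852, "R": [[0.013974013948414726, 0.9998998443048968, -0.002242385608172609], [0.9638476429310412, -0.012873314919968674, 0.2661428168845638], [0.2660872942296357, -0.005880401518394955, -0.9639309999826422]], "t": [-0.19711029475594088, -0.44963396113747733, 0.15499988019328947]}
```

View pics/w3.png

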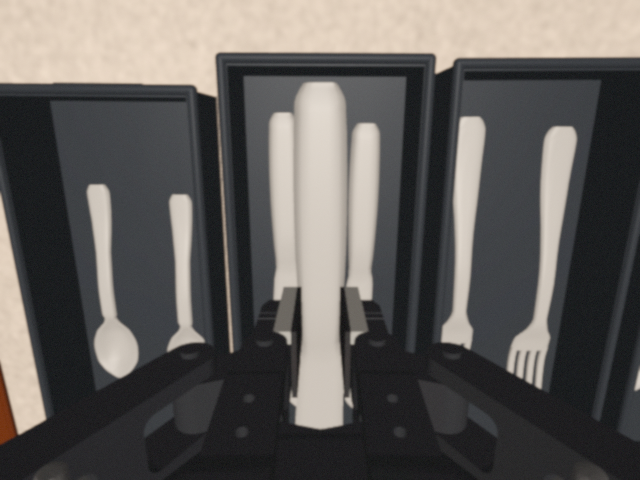

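Box rim corners are at (219,57) and (433,57), and the fixed knives at columns 283 and 363, so the midline is near column 323. I'll shift about 1 mm in y and 25 mm forward, then lower in stages.

```bash
python3 -m inch '[{"dx":-0.032,"dy":0.0015,"dz":0.12,"rx":0,"ry":0,"rz":0},{"dx":-0.032,"dy":0.0015,"dz":0.12,"rx":0,"ry":0,"rz":0},{"dx":-0.032,"dy":0.0015,"dz":0.12,"rx":0,"ry":0,"rz":0},{"dx":-0.032,"dy":0.0015,"dz":0.12,"rx":0,"ry":0,"rz":0}]'
python3 -m inch '[{"dx":0,"dy":0,"dz":0.016,"rx":0,"ry":0,"rz":0},{"dx":0,"dy":0,"dz":0.016,"rx":0,"ry":0,"rz":0}]'
python3 -m inch '[{"dx":0,"dy":0,"dz":0.004,"rx":0,"ry":0,"rz":0},{"dx":0,"dy":0,"dz":0.004,"rx":0,"ry":0,"rz":0}]'
```

```text
time: 6.25
tool_pos: [0.4882, 0.1894, 0.0317]
tool_rot: [-0.002, 0.009, 1.0, -0.001]
contact_force: [-0.2, 0.1, 0.2]
gripper_width: 0.162
grasp_force: 59.0
time: 6.45
tool_pos: [0.4898, 0.1909, 0.0216]
tool_rot: [0.001, 0.008, 1.0, 0.0]
contact_force: [-0.0, 0.5, -1.3]
gripper_width: 0.165
grasp_force: 59.0
time: 6.65
tool_pos: [0.4896, 0.1914, 0.0183]
tool_rot: [0.001, 0.008, 1.0, 0.0]
contact_force: [-0.3, -0.2, -1.2]
gripper_width: 0.163
grasp_force: 59.0
```

```bash
python3 -m inch '[{"dx":0,"dy":0,"dz":0.004,"rx":0,"ry":0,"rz":0},{"dx":0,"dy":0,"dz":0.004,"rx":0,"ry":0,"rz":0}]'
python3 -m inch '[{"dx":0,"dy":0,"dz":0.003,"rx":0,"ry":0,"rz":0},{"dx":0,"dy":0,"dz":0.003,"rx":0,"ry":0,"rz":0}]'
python3 -m inch '[{"dx":0,"dy":0,"dz":0.002,"rx":0,"ry":0,"rz":0},{"dx":0,"dy":0,"dz":0.002,"rx":0,"ry":0,"rz":0}]'
```

```text
time: 6.85
tool_pos: [0.4891, 0.1914, 0.0142]
tool_rot: [0.0, 0.008, 1.0, 0.0]
contact_force: [0.2, -1.0, -0.5]
gripper_width: 0.165
grasp_force: 59.0
time: 7.05
tool_pos: [0.4889, 0.1912, 0.0114]
tool_rot: [-0.0, 0.008, 1.0, -0.0]
contact_force: [-1.0, -0.1, -0.6]
gripper_width: 0.163
grasp_force: 59.0
time: 7.25
tool_pos: [0.489, 0.1912, 0.0099]
tool_rot: [-0.0, 0.008, 1.0, -0.0]
contact_force: [-0.3, -0.1, -1.2]
gripper_width: 0.165
grasp_force: 59.0
```

```bash
python3 -m inch '[{"dx":0,"dy":0,"dz":0.003,"rx":0,"ry":0,"rz":0},{"dx":0,"dy":0,"dz":0.003,"rx":0,"ry":0,"rz":0}]'
python3 -m inch '[{"dx":0,"dy":0,"dz":0,"rx":0,"ry":0,"rz":0},{"dx":0,"dy":0,"dz":0,"rx":0,"ry":0,"rz":0},{"dx":0,"dy":0,"dz":0,"rx":0,"ry":0,"rz":0}]' -0.45
python3 -m inch '[{"dx":0,"dy":0,"dz":-0.03,"rx":0,"ry":0,"rz":0},{"dx":0,"dy":0,"dz":-0.15,"rx":0,"ry":0,"rz":0},{"dx":0,"dy":0,"dz":-0.15,"rx":0,"ry":0,"rz":0},{"dx":0,"dy":0,"dz":-0.15,"rx":0,"ry":0,"rz":0},{"dx":0,"dy":0,"dz":-0.15,"rx":0,"ry":0,"rz":0}]'
python3 -c "
from plan import *
grab('wrist','w4.png');p=cur();p[3]%=360
plan([[.45,0,.13,179],[.566,-.405,.13,186.2]],p)"
```

```text
time: 7.45
tool_pos: [0.4895, 0.1914, 0.0082]
tool_rot: [0.0, 0.008, 1.0, 0.0]
contact_force: [-1.4, -0.9, 2.1]
gripper_width: 0.163
grasp_force: 59.5
time: 7.75
tool_pos: [0.4895, 0.1911, 0.0079]
tool_rot: [0.0, 0.008, 1.0, -0.0]
contact_force: [-0.1, -1.3, 1.0]
gripper_width: 0.278
grasp_force: 1.0
time: 8.25
tool_pos: [0.4902, 0.1916, 0.1295]
tool_rot: [0.002, 0.008, 1.0, 0.001]
contact_force: [0.2, 0.0, -0.9]
gripper_width: 0.276
grasp_force: 0.0
from [0.4889, 0.1913, 0.1274, 179.0962]
dx 0.045 dy -0.240 dz -0.003 rz 0.001 rows 3.9 end
dx -0.091 dy -0.299 dz -0.000 rz -0.050 rows 5.0 
dx -0.047 dy -0.209 dz -0.000 rz -0.034 rows 3.4 end
```

View pics/w4.png

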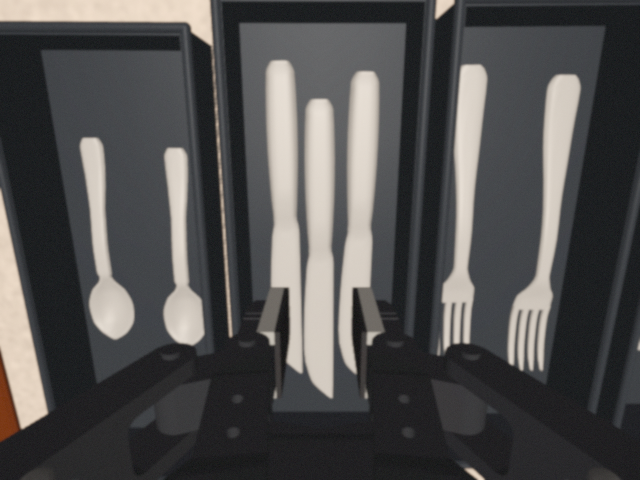

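The knife lies straight between the two fixed knives: handle end (319,100), tip (322,395). On to the fork.

```bash
python3 -m inch '[{"dx":0.045,"dy":-0.24,"dz":0,"rx":0,"ry":0,"rz":0},{"dx":0.045,"dy":-0.24,"dz":0,"rx":0,"ry":0,"rz":0},{"dx":0.045,"dy":-0.24,"dz":0,"rx":0,"ry":0,"rz":0},{"dx":0.045,"dy":-0.24,"dz":0,"rx":0,"ry":0,"rz":0}]' -0.1 >/dev/null
python3 -m inch '[{"dx":-0.091,"dy":-0.299,"dz":0,"rx":0,"ry":0,"rz":-0.05},{"dx":-0.091,"dy":-0.299,"dz":0,"rx":0,"ry":0,"rz":-0.05},{"dx":-0.091,"dy":-0.299,"dz":0,"rx":0,"ry":0,"rz":-0.05},{"dx":-0.091,"dy":-0.299,"dz":0,"rx":0,"ry":0,"rz":-0.05},{"dx":-0.091,"dy":-0.299,"dz":0,"rx":0,"ry":0,"rz":-0.05}]' >/dev/null
python3 -m inch '[{"dx":-0.047,"dy":-0.209,"dz":0,"rx":0,"ry":0,"rz":-0.034},{"dx":-0.047,"dy":-0.209,"dz":0,"rx":0,"ry":0,"rz":-0.034},{"dx":-0.047,"dy":-0.209,"dz":0,"rx":0,"ry":0,"rz":-0.034},{"dx":-0.047,"dy":-0.209,"dz":0,"rx":0,"ry":0,"rz":-0.034},{"dx":-0.047,"dy":-0.209,"dz":0,"rx":0,"ry":0,"rz":-0.034}]'
python3 -c "
from wl import *
look('w5.png',['fork','teaspoon'])
p=cur();p[3]%=360;print(p)"
```

```text
time: 9.7
tool_pos: [0.5655, -0.4072, 0.1243]
tool_rot: [-0.002, -0.054, 0.999, 0.001]
contact_force: [-0.2, 0.6, 0.1]
gripper_width: 0.45
grasp_force: 0.0
cur [ 5.654000e-01 -4.052000e-01  1.244000e-01 -1.737851e+02]
fork 0.66 bbox [303. 227.  45. 292.] L 0.194 o [ 0.5645 -0.4175] stem [ 0.5645 -0.4176] pca 5.9 stemyaw 5.9
teaspoon 0.8 bbox [465. 223. 110. 184.] L 0.131 o [ 0.5567 -0.3204] stem [ 0.5569 -0.3193] pca -16.6 stemyaw -17.3
[np.float64(0.565610780719002), np.float64(-0.4035463227880781), np.float64(0.12536520016738545), np.float64(186.33140981748278)]
```

View pics/w5.png

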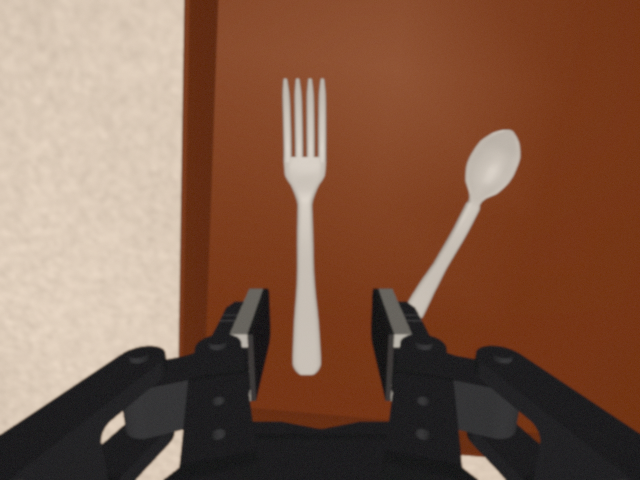

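The fork lies at columns 290–320: tines (304,80), handle end (306,370). Its stem is about 14 mm to the left of the gripper, so I'll correct for that and grip.

```bash
python3 -m inch '[{"dx":0.003,"dy":-0.017,"dz":0.105,"rx":0,"ry":0,"rz":0},{"dx":0.003,"dy":-0.017,"dz":0.105,"rx":0,"ry":0,"rz":0},{"dx":0.003,"dy":-0.017,"dz":0.105,"rx":0,"ry":0,"rz":0},{"dx":0.003,"dy":-0.017,"dz":0.105,"rx":0,"ry":0,"rz":0}]'
python3 -m inch '[{"dx":0.0,"dy":0,"dz":0.038,"rx":0,"ry":0,"rz":0},{"dx":0.0,"dy":0,"dz":0.038,"rx":0,"ry":0,"rz":0},{"dx":0.0,"dy":0,"dz":0.038,"rx":0,"ry":0,"rz":0}]'
```

```text
time: 10.25
tool_pos: [0.5652, -0.4172, 0.0431]
tool_rot: [-0.001, -0.056, 0.998, 0.001]
contact_force: [0.7, -0.2, 1.2]
gripper_width: 0.45
grasp_force: 0.0
time: 10.55
tool_pos: [0.5664, -0.4188, 0.0153]
tool_rot: [0.001, -0.055, 0.998, -0.0]
contact_force: [0.7, 0.7, -0.2]
gripper_width: 0.452
grasp_force: 0.0
```

```bash
python3 -m inch '[{"dx":0.002,"dy":0,"dz":0.002,"rx":0,"ry":0,"rz":0},{"dx":0.002,"dy":0,"dz":0.002,"rx":0,"ry":0,"rz":0}]'
python3 -m inch '[{"dx":0,"dy":0,"dz":0,"rx":0,"ry":0,"rz":0},{"dx":0,"dy":0,"dz":0,"rx":0,"ry":0,"rz":0},{"dx":0,"dy":0,"dz":0,"rx":0,"ry":0,"rz":0},{"dx":0,"dy":0,"dz":0,"rx":0,"ry":0,"rz":0},{"dx":0,"dy":0,"dz":0,"rx":0,"ry":0,"rz":0}]' -1
python3 -m inch '[{"dx":0,"dy":0,"dz":-0.15,"rx":0,"ry":0,"rz":0},{"dx":0,"dy":0,"dz":-0.15,"rx":0,"ry":0,"rz":0},{"dx":0,"dy":0,"dz":-0.15,"rx":0,"ry":0,"rz":0},{"dx":0,"dy":0,"dz":-0.15,"rx":0,"ry":0,"rz":0}]'
python3 -c "
from plan import *
p=cur();p[3]%=360
plan([[.48,-.18,.14,145],[.45,.06,.14,104],[.48,.3,.14,63],[.507,.312,.14,21],[.507,.312,.14,0]],p)"
```

```text
time: 10.75
tool_pos: [0.5648, -0.4197, 0.0138]
tool_rot: [0.001, -0.055, 0.998, -0.001]
contact_force: [0.0, -0.6, 0.7]
gripper_width: 0.453
grasp_force: 0.0
time: 11.25
tool_pos: [0.5645, -0.4194, 0.0126]
tool_rot: [0.0, -0.055, 0.998, -0.0]
contact_force: [-0.9, 0.8, 4.6]
gripper_width: 0.09
grasp_force: 59.0
time: 11.65
tool_pos: [0.5662, -0.421, 0.137]
tool_rot: [0.003, -0.055, 0.998, -0.003]
contact_force: [0.6, 0.8, -0.1]
gripper_width: 0.089
grasp_force: 58.9
from [0.5662, -0.421, 0.137, 186.3187]
dx 0.072 dy 0.304 dz -0.004 rz 0.470 rows 5.0 
dx 0.006 dy 0.004 dz 0.000 rz 0.011 rows 0.1 end
dx 0.203 dy 0.224 dz 0.000 rz 0.477 rows 4.8 end
dx 0.282 dy 0.109 dz 0.000 rz 0.477 rows 4.8 end
dx 0.029 dy 0.023 dz 0.000 rz 0.489 rows 4.9 end
dx 0.000 dy 0.000 dz 0.000 rz 0.244 rows 2.4 end
```

```bash
python3 -m inch '[{"dx":0.072,"dy":0.304,"dz":0,"rx":0,"ry":0,"rz":0.47},{"dx":0.072,"dy":0.304,"dz":0,"rx":0,"ry":0,"rz":0.47},{"dx":0.072,"dy":0.304,"dz":0,"rx":0,"ry":0,"rz":0.47},{"dx":0.072,"dy":0.304,"dz":0,"rx":0,"ry":0,"rz":0.47},{"dx":0.072,"dy":0.304,"dz":0,"rx":0,"ry":0,"rz":0.47}]' >/dev/null
python3 -m inch '[{"dx":0.203,"dy":0.224,"dz":0,"rx":0,"ry":0,"rz":0.477},{"dx":0.203,"dy":0.224,"dz":0,"rx":0,"ry":0,"rz":0.477},{"dx":0.203,"dy":0.224,"dz":0,"rx":0,"ry":0,"rz":0.477},{"dx":0.203,"dy":0.224,"dz":0,"rx":0,"ry":0,"rz":0.477},{"dx":0.203,"dy":0.224,"dz":0,"rx":0,"ry":0,"rz":0.477}]'
python3 -c "
from plan import *
p=cur();p[3]%=360
plan([[.48,.3,.14,63],[.507,.312,.14,21],[.507,.312,.14,0]],p)"
```

```text
time: 12.65
tool_pos: [0.447, 0.0397, 0.1292]
tool_rot: [-0.002, 0.593, 0.805, -0.001]
contact_force: [1.4, -0.4, -1.2]
gripper_width: 0.092
grasp_force: 59.0
from [0.447, 0.0397, 0.1292, 107.1928]
dx 0.284 dy 0.129 dz -0.013 rz 0.489 rows 5.0 
dx 0.015 dy -0.005 dz -0.000 rz 0.025 rows 0.3 end
dx 0.029 dy 0.023 dz -0.000 rz 0.489 rows 4.9 
dx 0.000 dy 0.000 dz -0.000 rz -0.000 rows 0.0 end
dx 0.000 dy 0.000 dz -0.000 rz 0.244 rows 2.4 end
```

```bash
python3 -m inch '[{"dx":0.284,"dy":0.129,"dz":-0.013,"rx":0,"ry":0,"rz":0.489},{"dx":0.284,"dy":0.129,"dz":-0.013,"rx":0,"ry":0,"rz":0.489},{"dx":0.284,"dy":0.129,"dz":-0.013,"rx":0,"ry":0,"rz":0.489},{"dx":0.284,"dy":0.129,"dz":-0.013,"rx":0,"ry":0,"rz":0.489},{"dx":0.284,"dy":0.129,"dz":-0.013,"rx":0,"ry":0,"rz":0.489}]' >/dev/null
python3 -m inch '[{"dx":0.029,"dy":0.023,"dz":0,"rx":0,"ry":0,"rz":0.489},{"dx":0.029,"dy":0.023,"dz":0,"rx":0,"ry":0,"rz":0.489},{"dx":0.029,"dy":0.023,"dz":0,"rx":0,"ry":0,"rz":0.489},{"dx":0.029,"dy":0.023,"dz":0,"rx":0,"ry":0,"rz":0.489},{"dx":0.029,"dy":0.023,"dz":0,"rx":0,"ry":0,"rz":0.489}]'
python3 -c "
from plan import *
plan([[.507,.312,.14,0]])"
```

```text
time: 13.65
tool_pos: [0.4999, 0.2712, 0.1379]
tool_rot: [0.0, 0.972, 0.235, -0.002]
contact_force: [0.0, -0.4, 0.1]
gripper_width: 0.087
grasp_force: 59.0
from [0.4999, 0.2712, 0.1379, 27.2277]
dx 0.031 dy -0.041 dz -0.003 rz 0.317 rows 3.2 end
```

```bash
python3 -m inch '[{"dx":0.031,"dy":-0.041,"dz":0,"rx":0,"ry":0,"rz":0.317},{"dx":0.031,"dy":-0.041,"dz":0,"rx":0,"ry":0,"rz":0.317},{"dx":0.031,"dy":-0.041,"dz":0,"rx":0,"ry":0,"rz":0.317},{"dx":0.031,"dy":-0.041,"dz":0,"rx":0,"ry":0,"rz":0.317},{"dx":0.031,"dy":-0.041,"dz":0,"rx":0,"ry":0,"rz":0.317}]'
python3 -c "
from wl import *
look('w6.png',['fork'])
ci=optics.camera_info('wrist')
for u in(200,320,440): print(u,[ray('wrist',u,v,.012,ci)[:2].round(4).tolist() for v in (100,200,300)])"
```

```text
time: 14.15
tool_pos: [0.5072, 0.3117, 0.139]
tool_rot: [0.001, 1.0, 0.004, -0.001]
contact_force: [0.3, 0.8, -1.5]
gripper_width: 0.092
grasp_force: 59.0
cur [0.5075 0.3117 0.1395 0.4226]
fork 0.64 bbox [322. 238.  77. 378.] L 0.272 o [0.4766 0.3108] stem [0.4768 0.3105] pca 0.2 stemyaw -0.1
fork 0.51 bbox [322. 213. 220. 427.] L 0.296 o [0.493  0.3149] stem [0.4928 0.3132] pca -2.3 stemyaw -0.5
200 [[0.5904, 0.3871], [0.527, 0.3919], [0.4545, 0.3973]]
320 [[0.5908, 0.3121], [0.5274, 0.3118], [0.4549, 0.3114]]
440 [[0.5912, 0.237], [0.5278, 0.2316], [0.4553, 0.2254]]
```

View pics/w6.png

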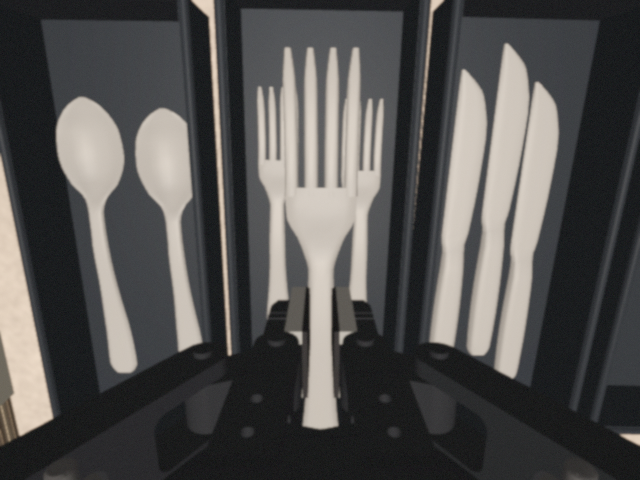

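The fork hangs with tines far (320,50) and handle towards the robot, centred between the fixed forks at columns 271 and 366. Lowering it.

```bash
python3 -m inch '[{"dx":0,"dy":0,"dz":0.13,"rx":0,"ry":0,"rz":0.005},{"dx":0,"dy":0,"dz":0.13,"rx":0,"ry":0,"rz":0.005},{"dx":0,"dy":0,"dz":0.13,"rx":0,"ry":0,"rz":0.005},{"dx":0,"dy":0,"dz":0.13,"rx":0,"ry":0,"rz":0.005}]'
python3 -m inch '[{"dx":0,"dy":0,"dz":0.017,"rx":0,"ry":0,"rz":0},{"dx":0,"dy":0,"dz":0.017,"rx":0,"ry":0,"rz":0}]'
python3 -m inch '[{"dx":0,"dy":0,"dz":0.004,"rx":0,"ry":0,"rz":0},{"dx":0,"dy":0,"dz":0.004,"rx":0,"ry":0,"rz":0}]'
python3 -m inch '[{"dx":0,"dy":0,"dz":0.003,"rx":0,"ry":0,"rz":0},{"dx":0,"dy":0,"dz":0.003,"rx":0,"ry":0,"rz":0}]'
```

```text
time: 14.65
tool_pos: [0.507, 0.3115, 0.0358]
tool_rot: [0.001, 1.0, -0.001, -0.002]
contact_force: [0.5, 0.2, -0.4]
gripper_width: 0.089
grasp_force: 59.0
time: 14.85
tool_pos: [0.5091, 0.3126, 0.0246]
tool_rot: [-0.0, 1.0, -0.001, 0.001]
contact_force: [-0.5, -0.7, -1.4]
gripper_width: 0.087
grasp_force: 59.0
time: 15.05
tool_pos: [0.5088, 0.3125, 0.0212]
tool_rot: [-0.0, 1.0, -0.001, 0.001]
contact_force: [0.3, 0.4, -0.6]
gripper_width: 0.093
grasp_force: 59.0
time: 15.25
tool_pos: [0.5082, 0.3122, 0.0179]
tool_rot: [-0.0, 1.0, -0.001, 0.0]
contact_force: [0.1, -0.6, -1.3]
gripper_width: 0.088
grasp_force: 59.0
```

```bash
python3 -m inch '[{"dx":0,"dy":0,"dz":0.003,"rx":0,"ry":0,"rz":0},{"dx":0,"dy":0,"dz":0.003,"rx":0,"ry":0,"rz":0}]'
python3 -m inch '[{"dx":0,"dy":0,"dz":0.002,"rx":0,"ry":0,"rz":0},{"dx":0,"dy":0,"dz":0.002,"rx":0,"ry":0,"rz":0}]'
```

```text
time: 15.45
tool_pos: [0.508, 0.3121, 0.0151]
tool_rot: [0.0, 1.0, -0.001, -0.0]
contact_force: [-0.1, 0.4, -1.0]
gripper_width: 0.088
grasp_force: 59.0
time: 15.65
tool_pos: [0.508, 0.3121, 0.0136]
tool_rot: [0.0, 1.0, -0.001, -0.0]
contact_force: [0.1, -0.3, 0.4]
gripper_width: 0.087
grasp_force: 59.0
```

```bash
python3 -m inch '[{"dx":0,"dy":0,"dz":0,"rx":0,"ry":0,"rz":0},{"dx":0,"dy":0,"dz":0,"rx":0,"ry":0,"rz":0},{"dx":0,"dy":0,"dz":0,"rx":0,"ry":0,"rz":0}]' -0.6
python3 -m inch '[{"dx":0,"dy":0,"dz":-0.02,"rx":0,"ry":0,"rz":0},{"dx":0,"dy":0,"dz":-0.15,"rx":0,"ry":0,"rz":0},{"dx":0,"dy":0,"dz":-0.15,"rx":0,"ry":0,"rz":0},{"dx":0,"dy":0,"dz":-0.15,"rx":0,"ry":0,"rz":0},{"dx":0,"dy":0,"dz":-0.15,"rx":0,"ry":0,"rz":0}]'
python3 -c "
from plan import *
grab('wrist','w7.png');p=cur()
plan([[.5575,-.114,.14,3.5]],p)"
```

```text
time: 15.95
tool_pos: [0.5084, 0.3123, 0.0141]
tool_rot: [-0.0, 1.0, -0.001, 0.0]
contact_force: [0.1, -0.5, -1.3]
gripper_width: 0.201
grasp_force: 0.0
time: 16.45
tool_pos: [0.5101, 0.3131, 0.1381]
tool_rot: [-0.001, 1.0, -0.001, 0.003]
contact_force: [-0.0, -0.1, -0.4]
gripper_width: 0.199
grasp_force: 0.0
from [0.5086, 0.3124, 0.1353, -0.1298]
dx 0.036 dy 0.310 dz -0.003 rz -0.025 rows 5.0 
dx 0.018 dy 0.224 dz -0.003 rz -0.017 rows 3.6 end
```

View pics/w7.png

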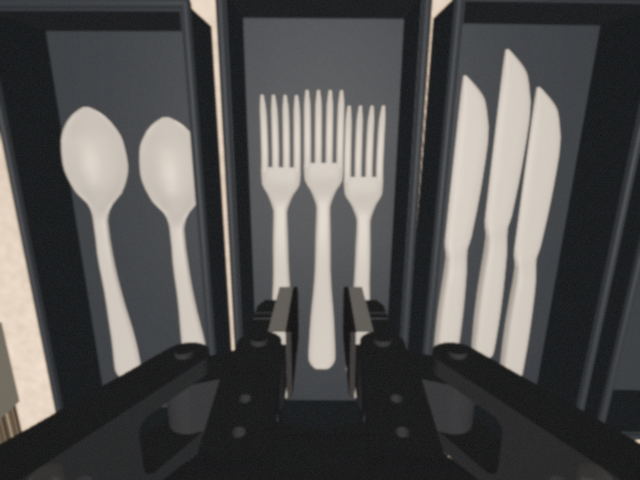

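The fork lies straight between its fellows: tines (323,92), handle end (321,365). On to the tablespoon.

```bash
python3 -m inch '[{"dx":0.036,"dy":0.31,"dz":-0.003,"rx":0,"ry":0,"rz":-0.025},{"dx":0.036,"dy":0.31,"dz":-0.003,"rx":0,"ry":0,"rz":-0.025},{"dx":0.036,"dy":0.31,"dz":-0.003,"rx":0,"ry":0,"rz":-0.025},{"dx":0.036,"dy":0.31,"dz":-0.003,"rx":0,"ry":0,"rz":-0.025},{"dx":0.036,"dy":0.31,"dz":-0.003,"rx":0,"ry":0,"rz":-0.025}]' -0.1 >/dev/null
python3 -m inch '[{"dx":0.018,"dy":0.224,"dz":-0.003,"rx":0,"ry":0,"rz":-0.017},{"dx":0.018,"dy":0.224,"dz":-0.003,"rx":0,"ry":0,"rz":-0.017},{"dx":0.018,"dy":0.224,"dz":-0.003,"rx":0,"ry":0,"rz":-0.017},{"dx":0.018,"dy":0.224,"dz":-0.003,"rx":0,"ry":0,"rz":-0.017},{"dx":0.018,"dy":0.224,"dz":-0.003,"rx":0,"ry":0,"rz":-0.017}]' 
python3 -c "
from wl import *
look('w8.png',['tablespoon','teaspoon'])
print(cur())"
```

```text
time: 17.5
tool_pos: [0.556, -0.1176, 0.1366]
tool_rot: [-0.0, 1.0, 0.028, -0.002]
contact_force: [-0.0, 0.0, 0.1]
gripper_width: 0.448
grasp_force: 0.0
cur [ 0.5558 -0.1157  0.1365  3.2882]
tablespoon 0.6 bbox [313. 201.  66. 293.] L 0.195 o [ 0.565 -0.112] stem [ 0.5649 -0.1122] pca 3.7 stemyaw 4.0
teaspoon 0.72 bbox [600. 255.  79. 155.] L 0.114 o [ 0.5492 -0.3168] stem [ 0.5487 -0.3191] pca -14.4 stemyaw -15.3
[np.float64(0.5559805661586671), np.float64(-0.11366439231148041), np.float64(0.1368584904327309), np.float64(3.473667472974925)]
```

View pics/w8.png

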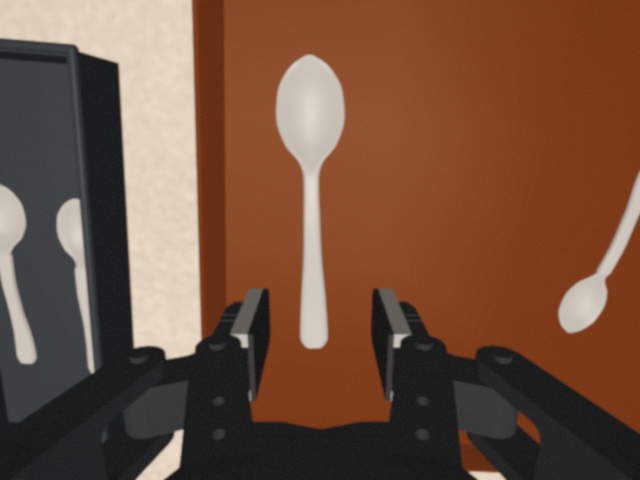

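The silver tablespoon has its bowl at (310,105) and handle end at (314,345). I'll grip the stem at its origin.

```bash
python3 -m inch '[{"dx":0.008,"dy":-0.001,"dz":0.121,"rx":0,"ry":0,"rz":-0.003},{"dx":0.008,"dy":-0.001,"dz":0.121,"rx":0,"ry":0,"rz":-0.003},{"dx":0.008,"dy":-0.001,"dz":0.121,"rx":0,"ry":0,"rz":-0.003},{"dx":0.008,"dy":-0.001,"dz":0.121,"rx":0,"ry":0,"rz":-0.003}]'
python3 -m inch '[{"dx":0,"dy":0,"dz":0.035,"rx":0,"ry":0,"rz":0},{"dx":0,"dy":0,"dz":0.035,"rx":0,"ry":0,"rz":0},{"dx":0,"dy":0,"dz":0.035,"rx":0,"ry":0,"rz":0},{"dx":0,"dy":0,"dz":0.035,"rx":0,"ry":0,"rz":0}]'
```

```text
time: 18.05
tool_pos: [0.5624, -0.1117, 0.0409]
tool_rot: [-0.001, 0.999, 0.034, -0.002]
contact_force: [0.5, 0.2, 0.7]
gripper_width: 0.446
grasp_force: 0.0
time: 18.45
tool_pos: [0.5652, -0.1136, 0.0166]
tool_rot: [0.001, 0.999, 0.033, 0.002]
contact_force: [-0.4, -0.0, 0.5]
gripper_width: 0.449
grasp_force: 0.0
```

```bash
python3 -m inch '[{"dx":0,"dy":0,"dz":0.002,"rx":0,"ry":0,"rz":0},{"dx":0,"dy":0,"dz":0.002,"rx":0,"ry":0,"rz":0},{"dx":0,"dy":0,"dz":0.002,"rx":0,"ry":0,"rz":0}]'
python3 -m inch '[{"dx":0,"dy":0,"dz":0,"rx":0,"ry":0,"rz":0},{"dx":0,"dy":0,"dz":0,"rx":0,"ry":0,"rz":0},{"dx":0,"dy":0,"dz":0,"rx":0,"ry":0,"rz":0},{"dx":0,"dy":0,"dz":0,"rx":0,"ry":0,"rz":0},{"dx":0,"dy":0,"dz":0,"rx":0,"ry":0,"rz":0}]' -1
python3 -m inch '[{"dx":0,"dy":0,"dz":-0.15,"rx":0,"ry":0,"rz":0},{"dx":0,"dy":0,"dz":-0.15,"rx":0,"ry":0,"rz":0},{"dx":0,"dy":0,"dz":-0.15,"rx":0,"ry":0,"rz":0},{"dx":0,"dy":0,"dz":-0.15,"rx":0,"ry":0,"rz":0}]'
python3 -c "
from plan import *
plan([[.46,.14,.14,2],[.498,.435,.14,-0.5]])"
```

```text
time: 18.75
tool_pos: [0.5637, -0.1134, 0.0127]
tool_rot: [0.0, 0.999, 0.033, 0.0]
contact_force: [0.5, 0.8, -0.8]
gripper_width: 0.452
grasp_force: 0.0
time: 19.25
tool_pos: [0.5636, -0.1133, 0.0125]
tool_rot: [0.0, 0.999, 0.033, 0.0]
contact_force: [-0.2, 0.3, 1.8]
gripper_width: 0.098
grasp_force: 58.8
time: 19.65
tool_pos: [0.5662, -0.1142, 0.1371]
tool_rot: [0.002, 0.999, 0.033, 0.004]
contact_force: [-0.2, -0.4, -1.2]
gripper_width: 0.1
grasp_force: 58.8
from [0.5662, -0.1142, 0.1371, 3.7434]
dx -0.101 dy -0.296 dz -0.003 rz 0.018 rows 5.0 
dx -0.012 dy -0.029 dz -0.001 rz 0.002 rows 0.5 end
dx 0.051 dy -0.308 dz 0.000 rz 0.025 rows 5.0 
dx 0.008 dy -0.060 dz 0.000 rz 0.004 rows 1.0 end
```

```bash
python3 -m inch '[{"dx":-0.101,"dy":-0.296,"dz":-0.003,"rx":0,"ry":0,"rz":0.018},{"dx":-0.101,"dy":-0.296,"dz":-0.003,"rx":0,"ry":0,"rz":0.018},{"dx":-0.101,"dy":-0.296,"dz":-0.003,"rx":0,"ry":0,"rz":0.018},{"dx":-0.101,"dy":-0.296,"dz":-0.003,"rx":0,"ry":0,"rz":0.018},{"dx":-0.101,"dy":-0.296,"dz":-0.003,"rx":0,"ry":0,"rz":0.018}]' >/dev/null
python3 -m inch '[{"dx":0.04,"dy":-0.308,"dz":0,"rx":0,"ry":0,"rz":0.025},{"dx":0.04,"dy":-0.308,"dz":0,"rx":0,"ry":0,"rz":0.025},{"dx":0.04,"dy":-0.308,"dz":0,"rx":0,"ry":0,"rz":0.025},{"dx":0.04,"dy":-0.308,"dz":0,"rx":0,"ry":0,"rz":0.025},{"dx":0.04,"dy":-0.308,"dz":0,"rx":0,"ry":0,"rz":0.025}]' >/dev/null
python3 -c "
from plan import *
plan([[.498,.435,.14,-0.5]])"
```

```text
from [0.4886, 0.3666, 0.1318, 0.0686]
dx 0.012 dy -0.086 dz -0.010 rz 0.007 rows 1.4 end
```

```bash
python3 -m inch '[{"dx":0.012,"dy":-0.085,"dz":-0.005,"rx":0,"ry":0,"rz":0.007},{"dx":0.012,"dy":-0.085,"dz":-0.005,"rx":0,"ry":0,"rz":0.007},{"dx":0.012,"dy":-0.085,"dz":-0.005,"rx":0,"ry":0,"rz":0.007},{"dx":0.012,"dy":-0.085,"dz":-0.005,"rx":0,"ry":0,"rz":0.007},{"dx":0.012,"dy":-0.085,"dz":-0.005,"rx":0,"ry":0,"rz":0.007}]'
python3 -c "
from wl import *
look('w9.png',[])
ci=optics.camera_info('wrist')
for u in(200,320,440): print(u,[ray('wrist',u,v,.012,ci)[:2].round(4).tolist() for v in (100,200,300)])"
```

```text
time: 21.15
tool_pos: [0.499, 0.4314, 0.1371]
tool_rot: [0.001, 1.0, -0.005, -0.001]
contact_force: [0.2, -0.8, -0.6]
gripper_width: 0.099
grasp_force: 58.9
cur [ 0.4993  0.4314  0.1376 -0.6382]
200 [[0.5831, 0.5045], [0.5205, 0.5103], [0.4487, 0.517]]
320 [[0.5822, 0.4302], [0.5194, 0.431], [0.4476, 0.4319]]
440 [[0.5813, 0.3558], [0.5184, 0.3516], [0.4464, 0.3467]]
```

View pics/w9.png

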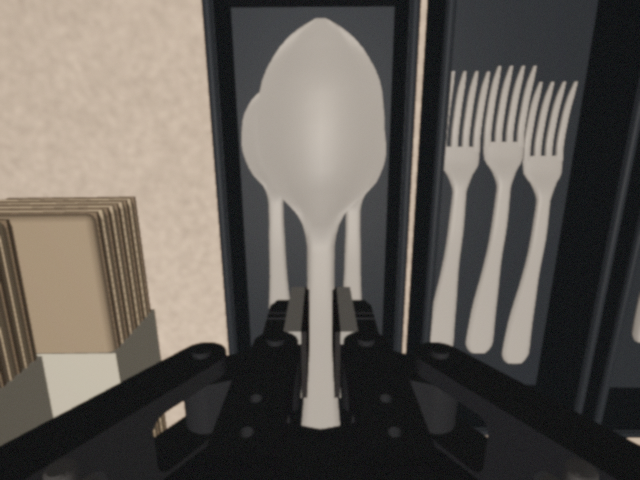

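The spoon hangs head far, at (320,25). The fixed stems at columns 277 and 351 put the midline about 4 mm towards +y, so I'll correct and lower.

```bash
python3 -m inch '[{"dx":0,"dy":-0.005,"dz":0.123,"rx":0,"ry":0,"rz":0},{"dx":0,"dy":-0.005,"dz":0.123,"rx":0,"ry":0,"rz":0},{"dx":0,"dy":-0.005,"dz":0.123,"rx":0,"ry":0,"rz":0},{"dx":0,"dy":-0.005,"dz":0.123,"rx":0,"ry":0,"rz":0}]'
python3 -m inch '[{"dx":0,"dy":0,"dz":0.006,"rx":0,"ry":0,"rz":0},{"dx":0,"dy":0,"dz":0.006,"rx":0,"ry":0,"rz":0}]'
python3 -m inch '[{"dx":0,"dy":0,"dz":0.004,"rx":0,"ry":0,"rz":0},{"dx":0,"dy":0,"dz":0.004,"rx":0,"ry":0,"rz":0}]'
python3 -m inch '[{"dx":0,"dy":0,"dz":0.004,"rx":0,"ry":0,"rz":0},{"dx":0,"dy":0,"dz":0.004,"rx":0,"ry":0,"rz":0}]'
```

```text
time: 21.6
tool_pos: [0.4991, 0.4356, 0.0395]
tool_rot: [0.001, 1.0, -0.005, -0.001]
contact_force: [1.1, 0.0, 1.2]
gripper_width: 0.091
grasp_force: 58.9
time: 21.8
tool_pos: [0.5014, 0.4378, 0.0385]
tool_rot: [-0.001, 1.0, -0.005, 0.002]
contact_force: [-0.8, -0.1, -1.6]
gripper_width: 0.093
grasp_force: 58.9
time: 22.0
tool_pos: [0.5001, 0.4373, 0.0333]
tool_rot: [-0.0, 1.0, -0.005, 0.001]
contact_force: [-0.5, 0.4, -0.8]
gripper_width: 0.098
grasp_force: 58.9
time: 22.2
tool_pos: [0.4994, 0.4369, 0.0287]
tool_rot: [0.0, 1.0, -0.005, -0.0]
contact_force: [0.7, 0.1, -0.7]
gripper_width: 0.099
grasp_force: 58.9
```

```bash
python3 -m inch '[{"dx":0,"dy":0.002,"dz":0.004,"rx":0,"ry":0,"rz":0},{"dx":0,"dy":0.002,"dz":0.004,"rx":0,"ry":0,"rz":0}]'
python3 -m inch '[{"dx":0,"dy":0,"dz":0.003,"rx":0,"ry":0,"rz":0},{"dx":0,"dy":0,"dz":0.003,"rx":0,"ry":0,"rz":0}]'
python3 -m inch '[{"dx":0,"dy":0,"dz":0.003,"rx":0,"ry":0,"rz":0},{"dx":0,"dy":0,"dz":0.003,"rx":0,"ry":0,"rz":0}]'
```

```text
time: 22.4
tool_pos: [0.4992, 0.435, 0.0251]
tool_rot: [0.0, 1.0, -0.005, -0.0]
contact_force: [0.6, -0.6, -1.0]
gripper_width: 0.097
grasp_force: 58.9
time: 22.6
tool_pos: [0.4994, 0.4352, 0.023]
tool_rot: [0.0, 1.0, -0.005, -0.0]
contact_force: [0.8, -0.5, -0.9]
gripper_width: 0.095
grasp_force: 58.9
time: 22.8
tool_pos: [0.4998, 0.4355, 0.0211]
tool_rot: [-0.0, 1.0, -0.005, 0.0]
contact_force: [0.2, 0.4, 0.9]
gripper_width: 0.098
grasp_force: 59.0
```

```bash
python3 -m inch '[{"dx":0,"dy":0,"dz":0.002,"rx":0,"ry":0,"rz":0},{"dx":0,"dy":0,"dz":0.002,"rx":0,"ry":0,"rz":0}]'
python3 -m inch '[{"dx":0,"dy":0,"dz":0.002,"rx":0,"ry":0,"rz":0},{"dx":0,"dy":0,"dz":0.002,"rx":0,"ry":0,"rz":0}]'
```

```text
time: 23.0
tool_pos: [0.4998, 0.4357, 0.0199]
tool_rot: [-0.0, 1.0, -0.005, 0.0]
contact_force: [-1.0, 0.2, 3.5]
gripper_width: 0.102
grasp_force: 59.3
time: 23.2
tool_pos: [0.4997, 0.4357, 0.0184]
tool_rot: [-0.0, 1.0, -0.005, 0.0]
contact_force: [-2.6, -0.3, 4.8]
gripper_width: 0.094
grasp_force: 59.5
```

```bash
python3 -m inch '[{"dx":0,"dy":0,"dz":0,"rx":0,"ry":0,"rz":0},{"dx":0,"dy":0,"dz":0,"rx":0,"ry":0,"rz":0},{"dx":0,"dy":0,"dz":0,"rx":0,"ry":0,"rz":0}]' -0.6
python3 -m inch '[{"dx":0,"dy":0,"dz":-0.02,"rx":0,"ry":0,"rz":0},{"dx":0,"dy":0,"dz":-0.15,"rx":0,"ry":0,"rz":0},{"dx":0,"dy":0,"dz":-0.15,"rx":0,"ry":0,"rz":0},{"dx":0,"dy":0,"dz":-0.15,"rx":0,"ry":0,"rz":0},{"dx":0,"dy":0,"dz":-0.15,"rx":0,"ry":0,"rz":0}]'
python3 -c "
from plan import *
grab('wrist','w10.png');p=cur()
plan([[.46,.14,.14,-10],[.5575,-.311,.14,-15]],p)"
```

```text
time: 23.5
tool_pos: [0.4994, 0.4351, 0.0172]
tool_rot: [0.0, 1.0, -0.005, -0.0]
contact_force: [-0.2, -0.6, 0.1]
gripper_width: 0.203
grasp_force: 0.0
time: 24.0
tool_pos: [0.5013, 0.4366, 0.1423]
tool_rot: [-0.002, 1.0, -0.005, 0.003]
contact_force: [-0.4, -0.2, -0.1]
gripper_width: 0.202
grasp_force: 0.0
from [0.5, 0.4356, 0.1392, -0.5602]
dx -0.039 dy 0.310 dz -0.001 rz 0.092 rows 5.0 
dx 0.001 dy 0.060 dz 0.000 rz 0.018 rows 1.0 end
dx 0.118 dy 0.289 dz 0.000 rz 0.031 rows 5.0 
dx 0.111 dy 0.240 dz 0.000 rz 0.027 rows 4.2 end
```

View pics/w10.png

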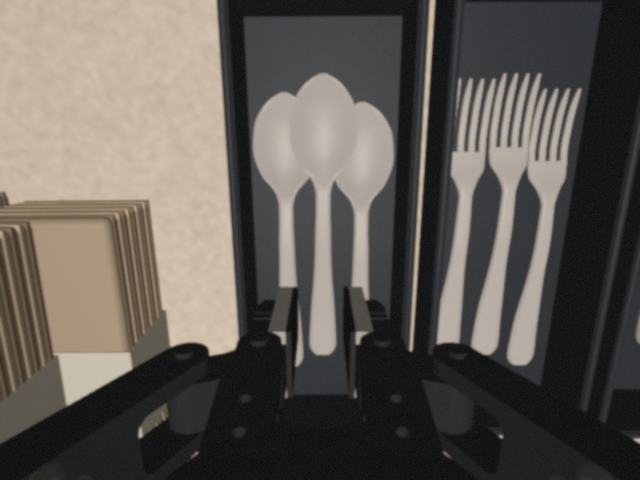

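The tablespoon rests straight on the bowls of its fellows: bowl (323,120), handle end (322,350). On to the teaspoon, where I'll use the network's numbers to correct.

```bash
python3 -m inch '[{"dx":-0.039,"dy":0.31,"dz":0,"rx":0,"ry":0,"rz":0.092},{"dx":-0.039,"dy":0.31,"dz":0,"rx":0,"ry":0,"rz":0.092},{"dx":-0.039,"dy":0.31,"dz":0,"rx":0,"ry":0,"rz":0.092},{"dx":-0.039,"dy":0.31,"dz":0,"rx":0,"ry":0,"rz":0.092},{"dx":-0.039,"dy":0.31,"dz":0,"rx":0,"ry":0,"rz":0.092}]' -0.2 >/dev/null
python3 -m inch '[{"dx":0.086,"dy":0.297,"dz":0,"rx":0,"ry":0,"rz":0.031},{"dx":0.086,"dy":0.297,"dz":0,"rx":0,"ry":0,"rz":0.031},{"dx":0.086,"dy":0.297,"dz":0,"rx":0,"ry":0,"rz":0.031},{"dx":0.086,"dy":0.297,"dz":0,"rx":0,"ry":0,"rz":0.031},{"dx":0.086,"dy":0.297,"dz":0,"rx":0,"ry":0,"rz":0.031}]' >/dev/null
python3 -c "
from plan import *
plan([[.56,-.311,.14,-15]])"
```

```text
from [0.4974, -0.0592, 0.1356, -11.1604]
dx 0.133 dy 0.283 dz -0.005 rz 0.043 rows 5.0 
dx 0.005 dy 0.010 dz -0.001 rz 0.002 rows 0.2 end
```

```bash
python3 -m inch '[{"dx":0.136,"dy":0.29,"dz":-0.005,"rx":0,"ry":0,"rz":0.045},{"dx":0.136,"dy":0.29,"dz":-0.005,"rx":0,"ry":0,"rz":0.045},{"dx":0.136,"dy":0.29,"dz":-0.005,"rx":0,"ry":0,"rz":0.045},{"dx":0.136,"dy":0.29,"dz":-0.005,"rx":0,"ry":0,"rz":0.045},{"dx":0.136,"dy":0.29,"dz":-0.005,"rx":0,"ry":0,"rz":0.045}]' >/dev/null
python3 -m inch '[{"dx":0,"dy":0,"dz":0,"rx":0,"ry":0,"rz":0},{"dx":0,"dy":0,"dz":0,"rx":0,"ry":0,"rz":0}]'
python3 -c "
from wl import *
look('w11.png',['teaspoon'])
p=cur();plan([[.557,-.321,.045,-15],[.557,-.321,.0095,-15]],p)"
```

```text
time: 25.75
tool_pos: [0.5581, -0.3001, 0.1389]
tool_rot: [-0.001, 0.991, -0.131, -0.002]
contact_force: [-0.3, -0.5, -0.1]
gripper_width: 0.398
grasp_force: 0.0
cur [  0.5582  -0.2991   0.1393 -15.0259]
teaspoon 0.69 bbox [347. 219.  44. 196.] L 0.138 o [ 0.5605 -0.3206] stem [ 0.5605 -0.3208] pca -15.6 stemyaw -15.3
from [0.5585, -0.2985, 0.1398, -14.967]
dx 0.005 dy 0.028 dz 0.119 rz 0.000 rows 2.0 end
dx 0.000 dy -0.000 dz 0.044 rz 0.000 rows 0.7 end
```

```bash
python3 -m inch '[{"dx":0.007,"dy":0.027,"dz":0.119,"rx":0,"ry":0,"rz":0.004},{"dx":0.007,"dy":0.027,"dz":0.119,"rx":0,"ry":0,"rz":0.004},{"dx":0.007,"dy":0.027,"dz":0.119,"rx":0,"ry":0,"rz":0.004},{"dx":0.007,"dy":0.027,"dz":0.119,"rx":0,"ry":0,"rz":0.004},{"dx":0.007,"dy":0.027,"dz":0.119,"rx":0,"ry":0,"rz":0.004}]'
python3 -m inch '[{"dx":0,"dy":0,"dz":0.044,"rx":0,"ry":0,"rz":0},{"dx":0,"dy":0,"dz":0.044,"rx":0,"ry":0,"rz":0},{"dx":0,"dy":0,"dz":0.044,"rx":0,"ry":0,"rz":0},{"dx":0,"dy":0,"dz":0.044,"rx":0,"ry":0,"rz":0},{"dx":0,"dy":0,"dz":0.044,"rx":0,"ry":0,"rz":0}]'
```

```text
time: 26.35
tool_pos: [0.561, -0.3223, 0.0496]
tool_rot: [0.001, 0.991, -0.133, 0.002]
contact_force: [0.2, -0.2, 0.1]
gripper_width: 0.404
grasp_force: 0.0
time: 26.85
tool_pos: [0.5606, -0.3231, 0.0137]
tool_rot: [0.001, 0.991, -0.133, 0.002]
contact_force: [0.5, -0.5, 0.5]
gripper_width: 0.396
grasp_force: 0.0
```

```bash
python3 -m inch '[{"dx":-0.001,"dy":-0.002,"dz":0.005,"rx":0,"ry":0,"rz":0},{"dx":-0.001,"dy":-0.002,"dz":0.005,"rx":0,"ry":0,"rz":0},{"dx":-0.001,"dy":-0.002,"dz":0.005,"rx":0,"ry":0,"rz":0}]'
python3 -m inch '[{"dx":0,"dy":0,"dz":0,"rx":0,"ry":0,"rz":0},{"dx":0,"dy":0,"dz":0,"rx":0,"ry":0,"rz":0},{"dx":0,"dy":0,"dz":0,"rx":0,"ry":0,"rz":0},{"dx":0,"dy":0,"dz":0,"rx":0,"ry":0,"rz":0},{"dx":0,"dy":0,"dz":0,"rx":0,"ry":0,"rz":0}]' -1
python3 -m inch '[{"dx":0,"dy":0,"dz":-0.155,"rx":0,"ry":0,"rz":0},{"dx":0,"dy":0,"dz":-0.155,"rx":0,"ry":0,"rz":0},{"dx":0,"dy":0,"dz":-0.155,"rx":0,"ry":0,"rz":0},{"dx":0,"dy":0,"dz":-0.155,"rx":0,"ry":0,"rz":0}]'
python3 -c "
from plan import *
p=cur()
plan([[.5,-.12,.14,26],[.48,-.02,.14,68],[.49,.04,.14,110],[.505,.065,.14,152],[.505,.0685,.14,179]],p)"
```

```text
time: 27.15
tool_pos: [0.5588, -0.3204, 0.0072]
tool_rot: [-0.0, 0.991, -0.133, -0.0]
contact_force: [0.4, 0.4, 0.4]
gripper_width: 0.403
grasp_force: 0.0
time: 27.65
tool_pos: [0.5591, -0.3207, 0.0076]
tool_rot: [0.0, 0.991, -0.134, 0.0]
contact_force: [0.1, -0.1, 2.1]
gripper_width: 0.085
grasp_force: 58.7
time: 28.05
tool_pos: [0.5618, -0.3225, 0.1376]
tool_rot: [0.002, 0.991, -0.133, 0.005]
contact_force: [0.6, -0.4, -0.1]
gripper_width: 0.082
grasp_force: 58.7
from [0.5618, -0.3225, 0.1376, -15.3374]
dx -0.141 dy -0.224 dz -0.003 rz -0.481 rows 4.8 end
dx 0.032 dy -0.123 dz 0.000 rz -0.489 rows 4.9 end
dx 0.074 dy -0.017 dz 0.000 rz -0.488 rows 4.9 end
dx 0.023 dy 0.029 dz 0.000 rz -0.489 rows 4.9 
dx 0.000 dy -0.000 dz 0.000 rz -0.000 rows 0.0 end
dx 0.002 dy 0.004 dz 0.000 rz -0.314 rows 3.1 end
```

```bash
python3 -m inch '[{"dx":-0.141,"dy":-0.224,"dz":0,"rx":0,"ry":0,"rz":-0.481},{"dx":-0.141,"dy":-0.224,"dz":0,"rx":0,"ry":0,"rz":-0.481},{"dx":-0.141,"dy":-0.224,"dz":0,"rx":0,"ry":0,"rz":-0.481},{"dx":-0.141,"dy":-0.224,"dz":0,"rx":0,"ry":0,"rz":-0.481},{"dx":-0.141,"dy":-0.224,"dz":0,"rx":0,"ry":0,"rz":-0.481}]' >/dev/null
python3 -m inch '[{"dx":0.032,"dy":-0.123,"dz":0,"rx":0,"ry":0,"rz":-0.489},{"dx":0.032,"dy":-0.123,"dz":0,"rx":0,"ry":0,"rz":-0.489},{"dx":0.032,"dy":-0.123,"dz":0,"rx":0,"ry":0,"rz":-0.489},{"dx":0.032,"dy":-0.123,"dz":0,"rx":0,"ry":0,"rz":-0.489},{"dx":0.032,"dy":-0.123,"dz":0,"rx":0,"ry":0,"rz":-0.489}]' 
python3 -c "
from plan import *
plan([[.49,.04,.14,110],[.505,.065,.14,152],[.505,.0685,.14,179]])"
```

```text
time: 29.05
tool_pos: [0.4762, -0.0173, 0.1295]
tool_rot: [-0.001, 0.827, 0.562, -0.001]
contact_force: [-0.1, -0.8, 0.3]
gripper_width: 0.081
grasp_force: 58.9
from [0.4762, -0.0173, 0.1295, 68.433]
dx 0.073 dy -0.010 dz -0.013 rz -0.484 rows 4.8 end
dx 0.023 dy 0.028 dz -0.000 rz -0.488 rows 4.9 end
dx 0.002 dy 0.004 dz -0.000 rz -0.315 rows 3.2 end
```

```bash
python3 -m inch '[{"dx":0.073,"dy":-0.01,"dz":-0.01,"rx":0,"ry":0,"rz":-0.484},{"dx":0.073,"dy":-0.01,"dz":-0.01,"rx":0,"ry":0,"rz":-0.484},{"dx":0.073,"dy":-0.01,"dz":-0.01,"rx":0,"ry":0,"rz":-0.484},{"dx":0.073,"dy":-0.01,"dz":-0.01,"rx":0,"ry":0,"rz":-0.484},{"dx":0.073,"dy":-0.01,"dz":-0.01,"rx":0,"ry":0,"rz":-0.484}]' >/dev/null
python3 -m inch '[{"dx":0.023,"dy":0.028,"dz":0,"rx":0,"ry":0,"rz":-0.488},{"dx":0.023,"dy":0.028,"dz":0,"rx":0,"ry":0,"rz":-0.488},{"dx":0.023,"dy":0.028,"dz":0,"rx":0,"ry":0,"rz":-0.488},{"dx":0.023,"dy":0.028,"dz":0,"rx":0,"ry":0,"rz":-0.488},{"dx":0.023,"dy":0.028,"dz":0,"rx":0,"ry":0,"rz":-0.488}]' >/dev/null
python3 -m inch '[{"dx":0.002,"dy":0.004,"dz":0,"rx":0,"ry":0,"rz":-0.31},{"dx":0.002,"dy":0.004,"dz":0,"rx":0,"ry":0,"rz":-0.31},{"dx":0.002,"dy":0.004,"dz":0,"rx":0,"ry":0,"rz":-0.31},{"dx":0.002,"dy":0.004,"dz":0,"rx":0,"ry":0,"rz":-0.31},{"dx":0.002,"dy":0.004,"dz":0,"rx":0,"ry":0,"rz":-0.31}]' 
python3 - <<'E'
from wl import *
look('w12.png',[])
ci=optics.camera_info('wrist'); im=cv2.imread('pics/w12.png')
# light (silver) runs per row: stems of fixed spoons
g=im.astype(int).min(2)
for v in (60,100,120,140,160,180,200,220,240,260):
    m=np.r_[0,(g[v]>110).astype(int),0]; e=np.flatnonzero(np.diff(m))
    print(v,[(int(a),int(b),ray('wrist',(a+b)/2,v,.014,ci)[:2].round(4).tolist()) for a,b in zip(e[::2],e[1::2]) if b-a>5 and 100<a<540])
E
```

```text
time: 30.55
tool_pos: [0.5062, 0.0674, 0.1381]
tool_rot: [-0.001, 0.017, 1.0, 0.0]
contact_force: [-0.4, -0.4, -0.0]
gripper_width: 0.08
grasp_force: 58.9
cur [5.064000e-01 6.740000e-02 1.383000e-01 1.780573e+02]
60 [(142, 221, [0.3994, -0.0129]), (464, 494, [0.4057, 0.1662])]
100 [(147, 224, [0.4222, -0.0134]), (461, 491, [0.4286, 0.1659]), (499, 528, [0.4294, 0.1891])]
120 [(150, 226, [0.4341, -0.0133]), (273, 297, [0.4363, 0.0474]), (358, 376, [0.4381, 0.0986]), (460, 489, [0.4405, 0.1658]), (496, 526, [0.4413, 0.1886]), (539, 568, [0.4422, 0.2151])]
140 [(153, 227, [0.4463, -0.0135]), (275, 296, [0.4485, 0.047]), (302, 339, [0.4492, 0.0691]), (355, 378, [0.4503, 0.0983]), (459, 487, [0.4527, 0.1657]), (494, 524, [0.4535, 0.1884]), (536, 565, [0.4544, 0.2147])]
160 [(156, 229, [0.4588, -0.0134]), (277, 296, [0.461, 0.0469]), (299, 342, [0.4617, 0.0687]), (356, 376, [0.4628, 0.0979]), (459, 485, [0.4652, 0.1658]), (493, 521, [0.466, 0.1883]), (534, 562, [0.4669, 0.2145])]
180 [(159, 230, [0.4716, -0.0136]), (279, 295, [0.4738, 0.0465]), (300, 341, [0.4745, 0.0682]), (357, 374, [0.4
[... 265 characters left out ...]
 516, [0.4919, 0.1882]), (529, 553, [0.4928, 0.2129])]
220 [(164, 233, [0.4983, -0.0141]), (281, 296, [0.5004, 0.0459]), (304, 338, [0.5012, 0.0676]), (358, 373, [0.5023, 0.0973]), (452, 480, [0.5046, 0.1644]), (489, 511, [0.5054, 0.187]), (523, 551, [0.5063, 0.2117])]
240 [(167, 235, [0.5122, -0.014]), (282, 296, [0.5143, 0.0455]), (305, 336, [0.5151, 0.0668]), (357, 372, [0.5161, 0.0966]), (449, 478, [0.5185, 0.1635]), (484, 511, [0.5193, 0.1865]), (519, 548, [0.5202, 0.2108])]
260 [(170, 236, [0.5265, -0.0143]), (276, 305, [0.5286, 0.0457]), (307, 334, [0.5293, 0.0663]), (357, 372, [0.5304, 0.0965]), (448, 477, [0.5328, 0.1636]), (481, 509, [0.5335, 0.1859]), (516, 545, [0.5344, 0.2102])]
```

```bash
python3 -m inch '[{"dx":0,"dy":0.005,"dz":0.129,"rx":0,"ry":0,"rz":-0.008},{"dx":0,"dy":0.005,"dz":0.129,"rx":0,"ry":0,"rz":-0.008},{"dx":0,"dy":0.005,"dz":0.129,"rx":0,"ry":0,"rz":-0.008},{"dx":0,"dy":0.005,"dz":0.129,"rx":0,"ry":0,"rz":-0.008},{"dx":0,"dy":0.005,"dz":0.129,"rx":0,"ry":0,"rz":-0.008}]'
python3 -m inch '[{"dx":0,"dy":0,"dz":0.012,"rx":0,"ry":0,"rz":0},{"dx":0,"dy":0,"dz":0.012,"rx":0,"ry":0,"rz":0},{"dx":0,"dy":0,"dz":0.012,"rx":0,"ry":0,"rz":0}]'
python3 -m inch '[{"dx":0,"dy":0,"dz":0.003,"rx":0,"ry":0,"rz":0},{"dx":0,"dy":0,"dz":0.003,"rx":0,"ry":0,"rz":0},{"dx":0,"dy":0,"dz":0.003,"rx":0,"ry":0,"rz":0}]'
```

```text
time: 31.1
tool_pos: [0.5092, 0.0713, 0.0388]
tool_rot: [0.002, 0.01, 1.0, -0.0]
contact_force: [-0.0, -0.3, 0.1]
gripper_width: 0.079
grasp_force: 58.9
time: 31.4
tool_pos: [0.5076, 0.0714, 0.0274]
tool_rot: [0.001, 0.01, 1.0, -0.0]
contact_force: [-0.2, 0.1, -0.4]
gripper_width: 0.08
grasp_force: 58.9
time: 31.7
tool_pos: [0.5071, 0.0714, 0.0242]
tool_rot: [-0.0, 0.01, 1.0, -0.0]
contact_force: [0.0, -0.2, -1.1]
gripper_width: 0.084
grasp_force: 58.9
```

```bash
python3 -m inch '[{"dx":0,"dy":0,"dz":0.006,"rx":0,"ry":0,"rz":0},{"dx":0,"dy":0,"dz":0.006,"rx":0,"ry":0,"rz":0}]'
python3 -m inch '[{"dx":0,"dy":0,"dz":0.003,"rx":0,"ry":0,"rz":0},{"dx":0,"dy":0,"dz":0.003,"rx":0,"ry":0,"rz":0}]'
python3 -m inch '[{"dx":0,"dy":0,"dz":0.003,"rx":0,"ry":0,"rz":0},{"dx":0,"dy":0,"dz":0.003,"rx":0,"ry":0,"rz":0}]'
python3 -m inch '[{"dx":0,"dy":0,"dz":0.003,"rx":0,"ry":0,"rz":0},{"dx":0,"dy":0,"dz":0.003,"rx":0,"ry":0,"rz":0}]'
```

```text
time: 31.9
tool_pos: [0.5065, 0.0714, 0.0186]
tool_rot: [-0.001, 0.01, 1.0, 0.0]
contact_force: [-0.5, 0.4, -0.5]
gripper_width: 0.08
grasp_force: 58.9
time: 32.1
tool_pos: [0.5068, 0.0714, 0.0165]
tool_rot: [-0.0, 0.01, 1.0, -0.0]
contact_force: [-0.9, 0.0, -0.3]
gripper_width: 0.084
grasp_force: 58.9
time: 32.3
tool_pos: [0.5069, 0.0714, 0.0142]
tool_rot: [-0.0, 0.01, 1.0, -0.0]
contact_force: [-0.0, 0.2, 0.0]
gripper_width: 0.079
grasp_force: 58.9
time: 32.5
tool_pos: [0.5069, 0.0714, 0.0118]
tool_rot: [-0.0, 0.01, 1.0, -0.0]
contact_force: [-0.2, -1.3, -0.1]
gripper_width: 0.084
grasp_force: 58.9
```

```bash
python3 -m inch '[{"dx":0,"dy":0,"dz":0.002,"rx":0,"ry":0,"rz":0},{"dx":0,"dy":0,"dz":0.002,"rx":0,"ry":0,"rz":0}]'
python3 -m inch '[{"dx":0,"dy":0,"dz":0.002,"rx":0,"ry":0,"rz":0},{"dx":0,"dy":0,"dz":0.002,"rx":0,"ry":0,"rz":0}]'
```

```text
time: 32.7
tool_pos: [0.5071, 0.0714, 0.0105]
tool_rot: [-0.0, 0.01, 1.0, -0.0]
contact_force: [0.3, 0.5, 1.4]
gripper_width: 0.083
grasp_force: 58.9
time: 32.9
tool_pos: [0.5073, 0.0714, 0.0093]
tool_rot: [0.0, 0.01, 1.0, -0.0]
contact_force: [-2.4, 0.6, 4.0]
gripper_width: 0.08
grasp_force: 59.4
```

Contact. Release, lift and back off, then a final look at all the boxes.

```bash
python3 -m inch '[{"dx":0,"dy":0,"dz":0,"rx":0,"ry":0,"rz":0},{"dx":0,"dy":0,"dz":0,"rx":0,"ry":0,"rz":0},{"dx":0,"dy":0,"dz":0,"rx":0,"ry":0,"rz":0}]' -0.6
python3 -m inch '[{"dx":0,"dy":0,"dz":-0.02,"rx":0,"ry":0,"rz":0},{"dx":0,"dy":0,"dz":-0.17,"rx":0,"ry":0,"rz":0},{"dx":0,"dy":0,"dz":-0.17,"rx":0,"ry":0,"rz":0},{"dx":0,"dy":0,"dz":-0.17,"rx":0,"ry":0,"rz":0},{"dx":0,"dy":0,"dz":-0.17,"rx":0,"ry":0,"rz":0}]'
python3 -c "
from h import *
grab('wrist','w13.png')"
python3 -m inch '[{"dx":0.04,"dy":-0.3,"dz":-0.05,"rx":0,"ry":0,"rz":0},{"dx":0.04,"dy":-0.3,"dz":-0.05,"rx":0,"ry":0,"rz":0},{"dx":0.04,"dy":-0.3,"dz":-0.05,"rx":0,"ry":0,"rz":0},{"dx":0.04,"dy":-0.3,"dz":-0.05,"rx":0,"ry":0,"rz":0},{"dx":0.04,"dy":-0.3,"dz":-0.05,"rx":0,"ry":0,"rz":0}]' >/dev/null
python3 -m inch '[{"dx":0,"dy":-0.15,"dz":0,"rx":0,"ry":0,"rz":0},{"dx":0,"dy":-0.15,"dz":0,"rx":0,"ry":0,"rz":0},{"dx":0,"dy":-0.15,"dz":0,"rx":0,"ry":0,"rz":0},{"dx":0,"dy":-0.15,"dz":0,"rx":0,"ry":0,"rz":0},{"dx":0,"dy":-0.15,"dz":0,"rx":0,"ry":0,"rz":0}]'
python3 -c "
from h import *
t=grab('top')[:,:,::-1];w=cv2.imread('pics/w13.png')
a=cv2.resize(t[70:320,80:380],(480,400));b=cv2.resize(w,(320,240))
o=np.zeros((400,800,3),np.uint8);o[:,:480]=a;o[:240,480:]=b
cv2.imwrite('pics/final.png',o)"
```

```text
time: 33.2
tool_pos: [0.5069, 0.0714, 0.0088]
tool_rot: [-0.0, 0.01, 1.0, 0.0]
contact_force: [0.3, 0.2, 0.4]
gripper_width: 0.201
grasp_force: 0.0
time: 33.7
tool_pos: [0.5101, 0.0714, 0.1499]
tool_rot: [0.005, 0.01, 1.0, 0.0]
contact_force: [-0.5, 0.0, 0.1]
gripper_width: 0.201
grasp_force: 0.0
time: 34.75
tool_pos: [0.4675, -0.2868, 0.183]
tool_rot: [-0.001, 0.01, 1.0, 0.001]
contact_force: [0.2, 0.7, 0.5]
gripper_width: 0.201
grasp_force: 0.0
```

View pics/final.png

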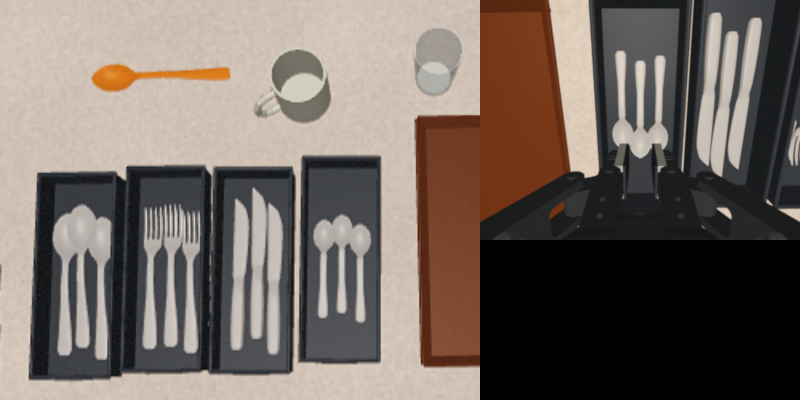

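All four boxes now hold three parallel pieces with the handles towards the robot: tablespoons (82,275), forks (172,275), knives (258,260) and teaspoons (341,265). The mug and glass are untouched, so I'm handing in.

```bash
python3 -c "
from plant import ticket
print(ticket.job_done())"
```

```text
the job is handed in; nothing more can be done
None
```

I laid the knife, fork, tablespoon and teaspoon in that order, each lengthwise in its own box with the handle towards the robot, left the mug and glass untouched, and handed in at about 35 s.

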